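# Put the bench things back in their trays

## Robot

A 6-joint arm with a two-finger parallel gripper is mounted at the origin on a cart in front of the work surface, level with it; the furniture and walls round the work are solid. World frame = base frame: x ahead of the robot, y to its left, z up, the work surface at z = 0. Lengths are in m, angles in rad, forces in N, time in s.
With the tool pointing down it reaches from about 0.35 to 0.975 m from the base axis. Payload 4.9 kg.
Tool frame: the origin (TCP) lies on the front face of the gripper's body, between the roots of the fingers; the fingertips stand 73 mm ahead of it and the grasp point (between the pads) lies 54 mm ahead of it; z points along the fingers, y is the line along which they close (so a half turn about z gives the same grasp; the last joint's range is limited). The gripper opens to 85 mm and grips with 20 to 120 N. Pads are 22 mm wide; open, the fingers measure 114 mm over their backs; the gripper's body (76 mm by 85 mm) begins 54 mm behind the grasp point. The pads swing forward as they close: fully open they stand 13 mm farther back than shut.
Start: joints at [0.995, 0.053, 1.613, -0, 1.476, -0.119], TCP at [0.276, 0.561, 0.304] pointing down, gripper open.
Joint ranges: [-3.01, 3.01], [-1.01, 2.22], [0.06, 2.58], [-1.02, 4.17], [0.09, 2.62], [-3.14, 3.14]. Speed limits (rad/s): [2.57, 2.57, 3.14, 3.14, 3.14, 3.14].

## Interface

Orientations are given as a rotation vector (axis times angle).
In Python, from station import status, imaging, order gives the robot as it stands.
- The arm moves only by the tool arm_command, never from a script. Its argument "increments" is a list of rows, each an object with "slide": the shift along the tool's x, y, z in m, a list of three; "spin": the turn about the tool's z in degrees; "gripper": the opening, from -1 (shut) to 1 (fully open). In form: [{"slide": [x, y, z], "spin": spin, "gripper": gripper}, ...]. A call has 1 to 8 rows; each row is the pose to reach, as a shift and turn from the pose commanded when the call began, along the tool's axes at that moment; what a row does not reach only later rows make up. A row lasts 1/12 s, in which the tool goes at most 41.7 mm and 7.16 degrees, less where a joint would pass 70% of its speed; a pose out of reach is approached as far as the arm can. A call with a gripper value outside its range is refused whole. The fingers move at their own pace and stop on an object; "newtons" is the grip in N (left out, the last holds). Time passes only in rows, so rows that repeat a pose let the fingers close. It gives the time, the measured TCP pose, the force, the opening and the grip force at its end, in the units of the state.
- status.get_obs(): the state, without advancing time (a new reading comes with each control period).
- imaging.get_image(name): name is "scene" or "top" or "wrist"; returns a dict with "frame" (400x640x3 uint8, red, green, blue), "vfov" (degrees; the focal length in pixels is half the picture's height over the tangent of half this angle, whatever the lens; pixels are square), "cx", "cy" (the principal point, pixels), "view" (4x4, takes a point from world to camera coordinates); the wrist camera has in their place "mount" (4x4, takes a point from camera to tool coordinates, whose origin is the TCP and whose axes are the flange's). Camera axes: x right, y up, looking along -z (the intrinsics and any distortion apply to the point x, -y, -z); pixel columns grow to the right and rows downward; lengths in m; the calibration is good to about 2 mm. A picture is of the moment at which its call begins: read the wrist's pose just before it. There is no depth.
- order.finish_job(): hands the job in; it is judged then, once.
The state is a dict: "t": time; "q": joint angles; "dq": joint speeds; "effort": joint torques, N m; "tool_pos": TCP position; "tool_rot": TCP orientation; "contact_force": force on the tool from outside, world axes, zero at the start; "wrist_torque": the same for the moment, N m; "opening": finger opening in m; "grip_force": force on a finger pad.
Only numpy, scipy, OpenCV 4.12 (cv2) and the standard library are available. Lean on these libraries where they do the work, as an engineer would, in place of code of your own. Each camera call takes 0.05 s, during which the arm holds its last target. There are 200 camera calls.

## Task

Clear the bench after the practical: stand the little sample jar and the tablet bottle upright in the white two-bay caddy, one in each bay, lay the pestle lengthwise in the oblong steel tray, and put both stoppers, cork and rubber, in the round steel dish. Keep the jar and the tablet bottle upright all the time and set them down without dropping them. Leave the conical flask where it stands.

Things in the scene. Friction and masses are not known exactly. Their poses are not given: they have to be found in the camera images.
- jar: little clear glass sample jar with a green screw lid, upright cylinder 37 mm in diameter (lid 34 mm), 90 mm tall, about 90 g. Origin: centre of its underside, z up.
- tablet_bottle: blue tablet bottle with a white screw cap, body 36 mm and cap 40 mm in diameter, 78 mm tall (the cap is the top 19 mm), about 50 g. Origin: centre of its underside, z up.
- cork_stopper: small tan cork stopper, a tapered plug 21 mm in diameter at the top and narrower below, 22 mm tall, standing on its narrow end. Origin: centre of its underside, z up.
- rubber_stopper: small red rubber stopper, a tapered plug 23 mm in diameter at the top and narrower below, 22 mm tall, standing on its narrow end. Origin: centre of its underside, z up.
- pestle: white porcelain pestle lying on the bench, 104 mm long, thickest (22 mm) at its head near one end; the plain shaft at the middle is about 10 mm wide and lies 3 to 13 mm above the bench. Its long axis is its x axis; origin at the middle of its length, at its underside as it lies at the start (when it rolls the origin turns with it).
- caddy: white plastic caddy fixed to the bench, 68 (x) by 131 (y) by 30 mm high, open above, with one dividing wall into two equal square bays, each 60 by 59 mm inside. Origin: centre of its underside; bay centres at y = +32 mm and y = -32 mm in its frame, x = 0. Walls and floor 4 mm thick.
- dish: round steel dish fixed to the bench, 120 mm across the rim, inside about 105 mm across at the floor, 20 mm high, floor 3 mm thick. Origin: centre of its underside.
- long_tray: oblong steel tray fixed to the bench, 88 (x) by 140 mm (y) with a rolled rim 20 mm high; inside 82 by 134 mm, floor 3 mm thick. The long way is its y axis. Origin: centre of its underside.
- flask: small conical glass flask holding green salt and a thin rod, 51 mm across the base, 108 mm tall with the rod; loose, not to be moved. Origin: centre of its underside. Just behind it stands a retort stand whose clamp reaches forward, 0.3 m above the bench, to 0.6 m ahead of the robot; to the left of that a tall centrifuge stands from 0.55 m ahead: cross the bench nearer the robot.

How it is judged:
By the outcome, as a careful person would: the job done as asked, in the order asked, and still so for the second after the job is handed in, with the robot touching nothing.
It also fails if it takes over 138 s, if anything falls off the work surface, if the arm or the gripper's body presses on something with over 40 N, if the wrist force passes 120 N, or if a joint passes its speed limit or range.

## Working session

There is one attempt and no reset: what is moved stays moved. The work goes in short steps, Python scripts to look and compute and a tool call to move; the robot and the scene stay as the last step left them, time stands still between calls to the robot, and variables do not carry over. Pictures are saved under pics/ and viewed, at most 14 in all, crops included, and the job is handed in when it is done.

Besides the shell and the picture viewer there is one more tool, called after "Call:" as a command line: name --argument value ..., lists and objects as JSON in quotes. arm_command: Moves the arm, as the interface text tells. Its arguments: {"type":"object","properties":{"increments":{"type":"array","items":{"type":"object","properties":{"slide":{"type":"array","items":{"type":"number"}},"spin":{"type":"number"},"gripper":{"type":"number"}}}},"newtons":{"type":"number"}},"required":["increments"]}

```bash
mkdir -p pics; ls
python3 - <<'E'
from station import status, imaging
import cv2, numpy as np, pickle
o=status.get_obs(); print(o['t'],o['tool_pos'],o['tool_rot'],o['opening'])
d={}
for n in ("scene","top","wrist"):
    m=imaging.get_image(n); d[n]=m
    cv2.imwrite(f"pics/{n}0.png",m["frame"][:,:,::-1])
    print(n,{k:(v if not hasattr(v,'shape') else np.round(v,4).tolist()) for k,v in m.items() if k!='frame'})
pickle.dump((o,d),open('d0.pkl','wb'))
E
```

```text
pics
0.0 [0.27541516 0.56051541 0.30265999] [-0.71120473 -3.05929036  0.00306151] 0.0856626140718136
scene {'vfov': 47.00806132229736, 'cx': 319.1207926380132, 'cy': 203.3651099060083, 'view': [[0.7964, -0.6048, 0.0067, -0.447], [0.4113, 0.5496, 0.7272, -0.2184], [-0.4434, -0.5764, 0.6864, -0.8862], [0.0, 0.0, 0.0, 1.0]]}
top {'vfov': 54.713692875261735, 'cx': 321.1242210852643, 'cy': 193.54180327077003, 'view': [[0.0033, -1.0, -0.0038, -0.0465], [0.9929, 0.0028, 0.1188, -0.5223], [-0.1188, -0.0042, 0.9929, -1.091], [0.0, 0.0, 0.0, 1.0]]}
wrist {'vfov': 65.36856920353493, 'cx': 316.17290895579157, 'cy': 199.0902562964856, 'mount': [[0.0001, 0.9575, 0.2884, 0.0728], [1.0, -0.0003, 0.0006, 0.0005], [0.0006, 0.2884, -0.9575, -0.0699], [0.0, 0.0, 0.0, 1.0]]}
```

View pics/top0.png

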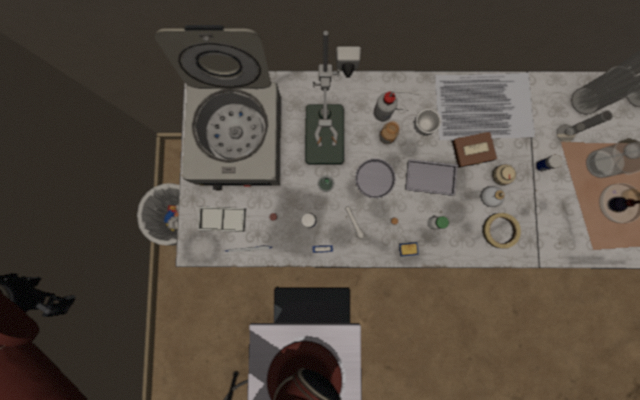

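View pics/scene0.png

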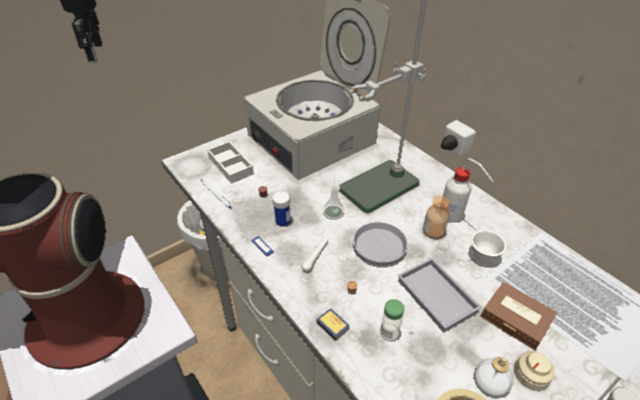

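Top view: caddy (222,218), rubber (274,216), tablet bottle (308,220), pestle (355,222), cork (394,221), jar (441,223), dish (375,178), tray (430,177) and flask (326,184). The scene view shows the same: bottle (282,208), jar (392,320), cork (352,287), rubber (263,191), pestle (315,255), caddy (231,161).

```bash
cat > h.py <<'E'
import numpy as np, cv2
from scipy.spatial.transform import Rotation as R
def cam(m,o=None):
    f=200/np.tan(np.radians(m['vfov']/2))
    if 'view' in m: C=np.linalg.inv(m['view'])
    else:
        T=np.eye(4); T[:3,:3]=R.from_rotvec(o['tool_rot']).as_matrix(); T[:3,3]=o['tool_pos']; C=T@m['mount']
    return f,C
def ray(m,p,o=None):
    f,C=cam(m,o); d=np.array([(p[0]-m['cx'])/f,-(p[1]-m['cy'])/f,-1.0])
    return C[:3,3],C[:3,:3]@d
def onz(m,p,z,o=None):
    c,d=ray(m,p,o); return c+d*(z-c[2])/d[2]
def proj(m,P,o=None):
    f,C=cam(m,o); q=np.linalg.inv(C)@np.append(P,1); return np.array([m['cx']+f*q[0]/-q[2], m['cy']-f*q[1]/-q[2]])
def tri(r1,r2):
    (a,u),(b,v)=r1,r2
    s=np.linalg.lstsq(np.stack([u,-v],1),b-a,rcond=None)[0]
    p,q=a+u*s[0],b+v*s[1]; return (p+q)/2,np.linalg.norm(p-q)
def blobs(img,lo,hi,roi,amin=8):
    """HSV mask blobs in roi x0,y0,x1,y1: centroid, area, minAreaRect"""
    x0,y0,x1,y1=roi; hsv=cv2.cvtColor(img[y0:y1,x0:x1],cv2.COLOR_RGB2HSV)
    mk=cv2.inRange(hsv,np.array(lo),np.array(hi))
    cs,_=cv2.findContours(mk,cv2.RETR_EXTERNAL,cv2.CHAIN_APPROX_NONE)
    out=[]
    for c in cs:
        M=cv2.moments(c); 
        if M['m00']<amin: continue
        out.append((M['m10']/M['m00']+x0,M['m01']/M['m00']+y0,M['m00'],cv2.minAreaRect(c)))
    return sorted(out,key=lambda b:-b[2])
E
python3 - <<'E'
import pickle
from h import *
o,d=pickle.load(open('d0.pkl','rb')); t,s=d['top'],d['scene']
def show(n,pt,ps,z):
    P,e=tri(ray(t,pt),ray(s,ps)); print(n,'tri',P.round(4),'gap',round(e,4),'topz',onz(t,pt,z).round(4),'scz',onz(s,ps,z).round(4))
for n,pt,ps,z in [('caddy',(222,218),(231,161),.03),('rub',(274,216),(263,191),.011),('cork',(394,221),(352,287),.011),('jar',(442,222),(394,306),.09),('bot',(308,220),(281,197),.078),('dish',(375,178),(380,243),.02),('tray',(430,177),(438,292),.02),('flaskbase',(326,184),(334,211),.01),('pestA',(350,209),(325,243),.008),('pestB',(361,234),(308,267),.01)]: show(n,pt,ps,z)
for n,m,roi in [('top',t,(180,150,480,260)),('scene',s,(190,130,500,360))]:
    x0,y0,x1,y1=roi; k=800/(x1-x0)
    k=min(k,600/(y1-y0)); cv2.imwrite(f'pics/{n}0c.png',cv2.resize(m['frame'][y0:y1,x0:x1,::-1],None,fx=k,fy=k,interpolation=cv2.INTER_CUBIC)); print(n,k)
E
```

```text
caddy tri [0.4525 0.2447 0.0137] gap 0.0022 topz [0.4506 0.241  0.03  ] scz [0.4448 0.2247 0.03  ]
rub tri [0.458  0.093  0.0129] gap 0.0002 topz [0.458  0.0933 0.011 ] scz [0.4591 0.0949 0.011 ]
cork tri [ 0.4457 -0.2591  0.0122] gap 0.0031 topz [ 0.4444 -0.2585  0.011 ] scz [ 0.4477 -0.2592  0.011 ]
jar tri [ 0.4389 -0.3752  0.0889] gap 0.0015 topz [ 0.4383 -0.3744  0.09  ] scz [ 0.439  -0.3761  0.09  ]
bot tri [ 0.4446 -0.0098  0.0756] gap 0.003 topz [ 0.4432 -0.0091  0.078 ] scz [ 0.4446 -0.0128  0.078 ]
dish tri [ 0.5726 -0.2052  0.0111] gap 0.0022 topz [ 0.5703 -0.2033  0.02  ] scz [ 0.5675 -0.211   0.02  ]
tray tri [ 0.5773 -0.3699  0.0082] gap 0.0043 topz [ 0.5737 -0.3652  0.02  ] scz [ 0.5712 -0.3754  0.02  ]
flaskbase tri [ 0.5563 -0.0607  0.0061] gap 0.0053 topz [ 0.5535 -0.0592  0.01  ] scz [ 0.5561 -0.0649  0.01  ]
pestA tri [ 0.4793 -0.13    0.0067] gap 0.0007 topz [ 0.4795 -0.1301  0.008 ] scz [ 0.4783 -0.1307  0.008 ]
pestB tri [ 0.4072 -0.1624  0.0084] gap 0.0022 topz [ 0.4063 -0.1616  0.01  ] scz [ 0.4075 -0.1639  0.01  ]
top 2.6666666666666665
scene 2.5806451612903225
```

The object positions agree across the two views to within a few mm. I'm moving to look at the caddy with the wrist camera.

Call:
arm_command --increments '[{"slide": [-0.253, -0.188, 0], "spin": 64, "gripper": 1}, {"slide": [-0.253, -0.188, 0], "spin": 64, "gripper": 1}, {"slide": [-0.253, -0.188, 0], "spin": 64, "gripper": 1}, {"slide": [-0.253, -0.188, 0], "spin": 64, "gripper": 1}, {"slide": [-0.253, -0.188, 0], "spin": 64, "gripper": 1}, {"slide": [-0.253, -0.188, 0], "spin": 64, "gripper": 1}, {"slide": [-0.253, -0.188, 0], "spin": 64, "gripper": 1}, {"slide": [-0.253, -0.188, 0], "spin": 64, "gripper": 1}]' --newtons 30

```text
t: 0.82
tool_pos: [0.4208, 0.2774, 0.3037]
tool_rot: [2.101, 2.334, -0.001]
contact_force: [0.7, 0.2, 0.3]
opening: 0.0853
grip_force: 0.0
```

```bash
cat >> h.py <<'E'
def plan(o,xyz,psi):
    """slide/spin from measured pose to world TCP xyz with tool y at angle psi (deg)"""
    M=R.from_rotvec(o['tool_rot']).as_matrix(); s=M.T@(np.array(xyz)-o['tool_pos'])
    a=np.degrees(np.arctan2(M[1,1],M[0,1])); sp=-((psi-a+180)%360-180)
    print('plan slide',s.round(4).tolist(),'spin',round(sp,1),'rows',round(max(np.linalg.norm(s)/.0417,abs(sp)/7.16),1),'yaw',a.round(1),'tilt',np.degrees(np.arccos(-M[2,2])).round(2))
def snap(name,tag=None):
    from station import status,imaging
    o=status.get_obs(); m=imaging.get_image(name)
    if tag: cv2.imwrite(f'pics/{tag}.png',m['frame'][:,:,::-1])
    return o,m
E
python3 - <<'E'
from h import *; import pickle
o,m=snap('wrist','w1'); pickle.dump((o,m),open('w1.pkl','wb'))
print({k:np.round(v,4).tolist() for k,v in o.items()})
plan(o,(.43,-.05,.30),0)
E
```

```text
{'t': 0.8167, 'q': [0.4356, -0.2424, 1.8886, -0.0012, 1.4955, 0.3304], 'dq': [-0.5313, -0.0869, 0.0729, 0.0346, 0.0125, 0.9615], 'effort': [2.2227, -26.9178, -36.9993, -0.1526, 0.0858, -0.9908], 'tool_pos': [0.4208, 0.2774, 0.3037], 'tool_rot': [2.1007, 2.3345, -0.0009], 'contact_force': [0.6868, 0.2373, 0.3167], 'wrist_torque': [-0.0122, 0.0265, -0.0012], 'grip_force': 0.0, 'opening': 0.0853}
plan slide [-0.3266, -0.0253, 0.004] spin 6.0 rows 7.9 yaw 6.0 tilt 0.07
```

View pics/w1.png

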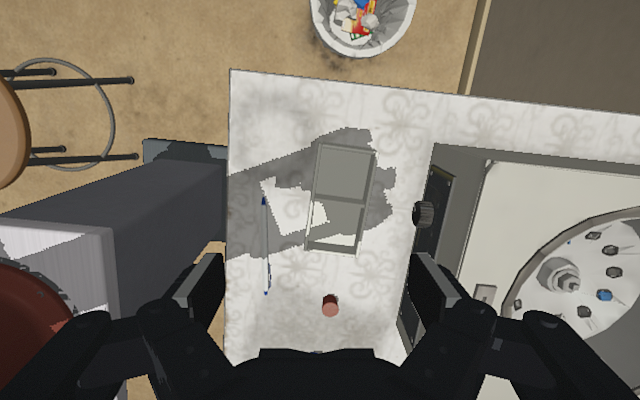

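The wrist picture shows the caddy with rim corners near (319,142), (376,151), (360,255), (305,247), divider near (340,200), and the rubber stopper at (330,305).

Run:
```python
from h import *; import pickle
o,m=pickle.load(open('w1.pkl','rb'))
c=[onz(m,p,.03,o) for p in [(319,142),(376,151),(360,255),(305,247)]]
print(np.round(c,4), np.mean(c,0).round(4)); 
for i in range(4): v=c[(i+1)%4]-c[i]; print(np.linalg.norm(v).round(4),np.degrees(np.arctan2(v[1],v[0])).round(1))
print(onz(m,(330,299),.022,o))
f=m['frame'][120:340,250:450,::-1]; cv2.imwrite('pics/w1c.png',cv2.resize(f,None,fx=2.7,fy=2.7,interpolation=cv2.INTER_CUBIC))
```

```text
[[0.421  0.3122 0.03  ]
 [0.4844 0.3091 0.03  ]
 [0.4853 0.1821 0.03  ]
 [0.4177 0.1856 0.03  ]] [0.4521 0.2473 0.03  ]
0.0635 -2.8
0.127 -89.6
0.0677 177.0
0.1266 88.5
[0.45731755 0.11118757 0.022     ]
```

Call:
arm_command --increments '[{"slide": [-0.326, -0.025, 0.0], "spin": 0, "gripper": 1}, {"slide": [-0.326, -0.025, 0], "spin": 0, "gripper": 1}, {"slide": [-0.326, -0.025, 0], "spin": 0, "gripper": 1}, {"slide": [-0.326, -0.025, 0], "spin": 0, "gripper": 1}, {"slide": [-0.326, -0.025, 0], "spin": 0, "gripper": 1}, {"slide": [-0.326, -0.025, 0], "spin": 0, "gripper": 1}, {"slide": [-0.326, -0.025, 0], "spin": 0, "gripper": 1}, {"slide": [-0.326, -0.025, 0], "spin": 0, "gripper": 1}]'

```text
t: 1.53
tool_pos: [0.4315, -0.0484, 0.3038]
tool_rot: [2.092, 2.343, -0.0]
contact_force: [0.6, 0.3, -0.4]
opening: 0.0853
grip_force: 0.0
```

Run:
```python
from h import *; import pickle
o,m=snap('wrist','w2'); pickle.dump((o,m),open('w2.pkl','wb'))
plan(o,(.435,-.335,.26),0)
```

```text
plan slide [-0.2851, -0.0289, 0.044] spin 6.5 rows 7.0 yaw 6.5 tilt 0.04
```

View pics/w2.png

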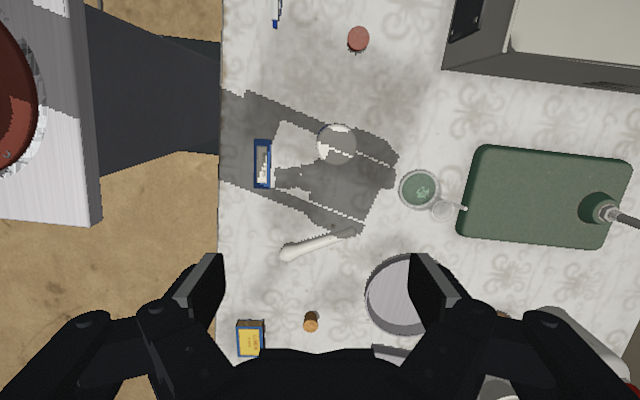

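The picture shows the rubber stopper top (358,37), bottle cap (337,144), pestle from (282,253) to (357,231), cork top (311,325), flask (420,189) and dish (410,295). I'm cross-checking these against the first views while moving on to the jar.

Call:
arm_command --increments '[{"slide": [-0.285, -0.029, 0.044], "spin": 6.5, "gripper": 1}, {"slide": [-0.285, -0.029, 0.044], "spin": 6.5, "gripper": 1}, {"slide": [-0.285, -0.029, 0.044], "spin": 6.5, "gripper": 1}, {"slide": [-0.285, -0.029, 0.044], "spin": 6.5, "gripper": 1}, {"slide": [-0.285, -0.029, 0.044], "spin": 6.5, "gripper": 1}, {"slide": [-0.285, -0.029, 0.044], "spin": 6.5, "gripper": 1}, {"slide": [-0.285, -0.029, 0.044], "spin": 6.5, "gripper": 1}, {"slide": [-0.285, -0.029, 0.044], "spin": 6.5, "gripper": 1}]'

```text
t: 2.25
tool_pos: [0.4346, -0.3374, 0.2577]
tool_rot: [-2.225, -2.215, 0.003]
contact_force: [-0.4, 1.8, -0.4]
opening: 0.0857
grip_force: 0.0
```

Run:
```python
from h import *; import pickle
o,m=pickle.load(open('w1.pkl','rb')); print('rub w1',onz(m,(330,310),.022,o))
o,m=pickle.load(open('w2.pkl','rb'))
for n,p,z in [('rub',(358,37),.022),('bot',(337,144),.078),('cork',(311,325),.022),('flask',(420,189),.01),('pA',(282,253),.01),('pB',(357,231),.01)]: print(n,onz(m,p,z,o).round(4))
o,m=snap('wrist','w3'); pickle.dump((o,m),open('w3.pkl','wb'))
plan(o,(.439,-.375,.115),0)
```

```text
rub w1 [0.4593025  0.09448973 0.022     ]
rub [0.4588 0.0953 0.022 ]
bot [ 0.4474 -0.0081  0.078 ]
cork [ 0.4491 -0.2572  0.022 ]
flask [ 0.5594 -0.0577  0.01  ]
pA [ 0.4009 -0.1615  0.01  ]
pB [ 0.4921 -0.1204  0.01  ]
plan slide [-0.0376, 0.0049, 0.1427] spin -0.3 rows 3.5 yaw -0.3 tilt 0.15
```

View pics/w3.png

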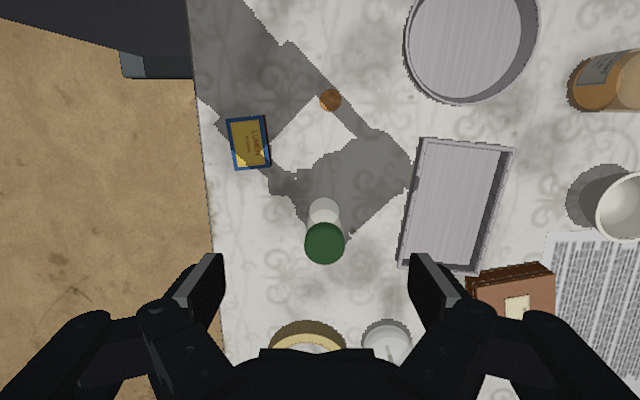

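Jar lid centre is at (324,243), cork at (330,99), and the tray rim corners at (422,137), (514,149), (481,275), (398,270). The jar stands clear between the open fingers.

Run:
```python
from h import *; import pickle
o,m=pickle.load(open('w3.pkl','rb'))
J=onz(m,(324,243),.09,o); print('jar',J,'cork',onz(m,(330,99),.022,o))
b=blobs(m['frame'],(40,80,30),(85,255,200),(290,200,360,280))[0]; print(b[:3]); J2=onz(m,b[:2],.09,o); print(J2)
c=[onz(m,p,.02,o) for p in [(422,137),(514,149),(481,275),(398,270)]]
print(np.round(c,4), np.mean(c,0).round(4)); 
for i in range(4): v=c[(i+1)%4]-c[i]; print(np.linalg.norm(v).round(4),np.degrees(np.arctan2(v[1],v[0])).round(1))
plan(o,(J2[0],J2[1],.113),0)
```

```text
jar [ 0.44130512 -0.37365924  0.09      ] cork [ 0.44800008 -0.25848122  0.022     ]
(323.9537073882478, 243.13503117124287, 1256.5)
[ 0.44126696 -0.37378165  0.09      ]
[[ 0.5377 -0.294   0.02  ]
 [ 0.629  -0.306   0.02  ]
 [ 0.6173 -0.4453  0.02  ]
 [ 0.5248 -0.4389  0.02  ]] [ 0.5772 -0.3711  0.02  ]
0.092 -7.5
0.1398 -94.8
0.0928 176.0
0.1454 84.9
plan slide [-0.0364, 0.0072, 0.1447] spin -0.3 rows 3.6 yaw -0.3 tilt 0.15
```

Call:
arm_command --increments '[{"slide": [-0.036, 0.007, 0.0], "spin": 0, "gripper": 1}, {"slide": [-0.036, 0.007, 0.04], "spin": 0, "gripper": 1}, {"slide": [-0.036, 0.007, 0.08], "spin": 0, "gripper": 1}, {"slide": [-0.036, 0.007, 0.12], "spin": 0, "gripper": 1}, {"slide": [-0.036, 0.007, 0.15], "spin": 0, "gripper": 1}, {"slide": [-0.036, 0.007, 0.15], "spin": 0, "gripper": 1}, {"slide": [-0.036, 0.007, 0.15], "spin": 0, "gripper": -0.2}, {"slide": [-0.036, 0.007, 0.15], "spin": 0, "gripper": -0.4}]' --newtons 25

```text
t: 2.97
tool_pos: [0.4439, -0.3689, 0.1122]
tool_rot: [2.218, 2.221, 0.0]
contact_force: [0.8, -1.1, 0.2]
opening: 0.0636
grip_force: 0.0
```

Call:
arm_command --increments '[{"slide": [0, 0, 0], "spin": 0, "gripper": -0.5}, {"slide": [0, 0, 0], "spin": 0, "gripper": -0.5}, {"slide": [0, 0, 0], "spin": 0, "gripper": -0.5}, {"slide": [0, 0, 0], "spin": 0, "gripper": -0.5}, {"slide": [0, 0, 0], "spin": 0, "gripper": -0.5}, {"slide": [0, 0, 0], "spin": 0, "gripper": -0.5}]'

```text
t: 3.47
tool_pos: [0.4438, -0.3698, 0.1127]
tool_rot: [2.218, 2.219, -0.0]
contact_force: [-1.7, 1.6, 7.6]
opening: 0.0345
grip_force: 26.4
```

Call:
arm_command --increments '[{"slide": [0, 0, -0.02], "spin": 0, "gripper": -0.5}, {"slide": [0, 0, -0.06], "spin": 0, "gripper": -0.5}, {"slide": [0, 0, -0.1], "spin": 0, "gripper": -0.5}, {"slide": [0, 0, -0.13], "spin": 0, "gripper": -0.5}, {"slide": [0, 0, -0.14], "spin": 0, "gripper": -0.5}, {"slide": [0, 0, -0.14], "spin": 0, "gripper": -0.5}]'

```text
t: 3.97
tool_pos: [0.4438, -0.3698, 0.2544]
tool_rot: [2.215, 2.216, -0.0]
contact_force: [0.1, 0.9, -1.1]
opening: 0.0349
grip_force: 26.0
```

Run:
```python
from h import *; import pickle
o,m=snap('wrist'); o2,s=snap('scene'); print(o['tool_pos'],o['opening'],o['grip_force'],o['contact_force'])
a=m['frame'][150:400,150:500]; f,C=cam(s); p=proj(s,o['tool_pos']).astype(int); print(p)
b=s['frame'][max(0,p[1]-60):p[1]+140,max(0,p[0]-100):p[0]+100]
r=lambda i:cv2.resize(i,(400,int(400*i.shape[0]/i.shape[1])))
a,b=r(a),r(b); H=max(a.shape[0],b.shape[0]); pad=lambda i:cv2.copyMakeBorder(i,0,H-i.shape[0],0,0,0)
cv2.imwrite('pics/j1.png',np.hstack([pad(a),pad(b)])[:,:,::-1])
plan(o,(.452,.279,.26),0)
```

```text
[ 0.44383208 -0.36984517  0.25440351] 0.03486180660385491 25.988109500322025 [ 0.06924823  0.90778374 -1.08556602]
[406 239]
plan slide [0.6488, 0.0085, -0.0093] spin 0.0 rows 15.6 yaw 0.0 tilt 0.46
```

View pics/j1.png

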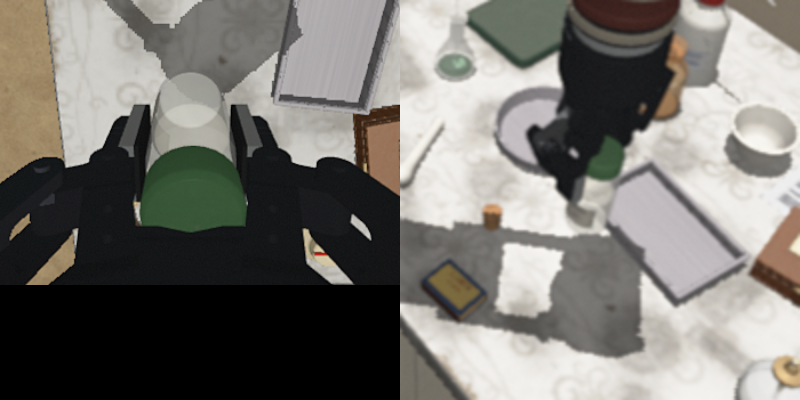

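The jar is held upright between the pads with its lid level (left pane: lid about (195,190); right pane: jar hangs below the fingers). I'm carrying it to the caddy.

Call:
arm_command --increments '[{"slide": [0.02, 0, -0.005], "gripper": -0.5}, {"slide": [0.055, 0, -0.005], "gripper": -0.5}, {"slide": [0.095, 0, -0.01], "gripper": -0.5}, {"slide": [0.135, 0, -0.01], "gripper": -0.5}, {"slide": [0.175, 0, -0.01], "gripper": -0.5}, {"slide": [0.215, 0, -0.01], "gripper": -0.5}, {"slide": [0.255, 0, -0.01], "gripper": -0.5}, {"slide": [0.295, 0, -0.01], "gripper": -0.5}]'

```text
validation failed for argument at $.in...
```

Call:
arm_command --increments '[{"slide": [0.04, 0, 0], "gripper": -0.5}, {"slide": [0.08, 0, 0], "gripper": -0.5}, {"slide": [0.12, 0, 0], "gripper": -0.5}, {"slide": [0.16, 0, 0], "gripper": -0.5}, {"slide": [0.2, 0, 0], "gripper": -0.5}, {"slide": [0.235, 0, 0], "gripper": -0.5}, {"slide": [0.255, 0, 0], "gripper": -0.5}, {"slide": [0.26, 0, 0], "gripper": -0.5}]'

```text
validation failed for argument at $.in...
```

Call:
arm_command --increments '[{"slide": [0, 0, 0], "gripper": -0.5}]'

```text
validation failed for argument at $.in...
```

Run:
```python
from h import *; import pickle
o,m=snap('wrist','w4'); pickle.dump((o,m),open('w4.pkl','wb')); print(o['tool_pos'],o['opening'],o['dq'].round(3))
```

```text
[ 0.4422278  -0.36812755  0.24855525] 0.034941338712044315 [-0.003  0.026  0.038 -0.     0.001  0.   ]
```

View pics/w4.png

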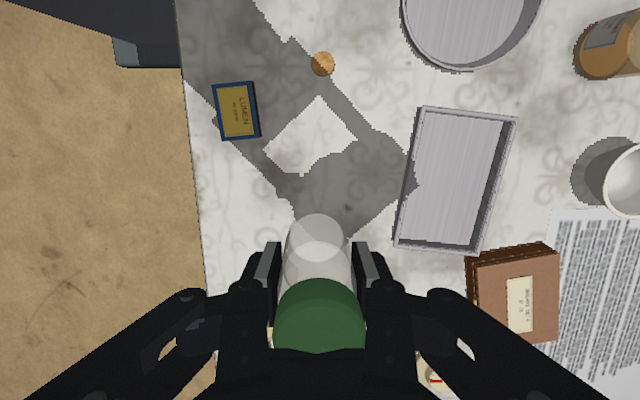

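The move was refused because spin must be given; the picture only shows the jar still held over its start. I'm resending.

Call:
arm_command --increments '[{"slide": [0.02, 0, -0.005], "spin": 0, "gripper": -0.5}, {"slide": [0.055, 0, -0.005], "spin": 0, "gripper": -0.5}, {"slide": [0.095, 0, -0.01], "spin": 0, "gripper": -0.5}, {"slide": [0.135, 0, -0.01], "spin": 0, "gripper": -0.5}, {"slide": [0.175, 0, -0.01], "spin": 0, "gripper": -0.5}, {"slide": [0.215, 0, -0.01], "spin": 0, "gripper": -0.5}, {"slide": [0.255, 0, -0.01], "spin": 0, "gripper": -0.5}, {"slide": [0.295, 0, -0.01], "spin": 0, "gripper": -0.5}]'

```text
t: 4.78
tool_pos: [0.4409, -0.0715, 0.2565]
tool_rot: [-2.218, -2.218, 0.004]
contact_force: [0.5, 0.4, -1.8]
opening: 0.0348
grip_force: 26.0
```

Call:
arm_command --increments '[{"slide": [0.04, 0, 0], "spin": 0, "gripper": -0.5}, {"slide": [0.08, 0, 0], "spin": 0, "gripper": -0.5}, {"slide": [0.12, 0, 0], "spin": 0, "gripper": -0.5}, {"slide": [0.16, 0, 0], "spin": 0, "gripper": -0.5}, {"slide": [0.2, 0, 0], "spin": 0, "gripper": -0.5}, {"slide": [0.235, 0, 0], "spin": 0, "gripper": -0.5}, {"slide": [0.255, 0, 0], "spin": 0, "gripper": -0.5}, {"slide": [0.26, 0, 0], "spin": 0, "gripper": -0.5}]'

```text
t: 5.45
tool_pos: [0.4407, 0.1889, 0.2566]
tool_rot: [-2.214, -2.224, 0.007]
contact_force: [-0.1, -0.3, -1.0]
opening: 0.0344
grip_force: 26.0
```

Call:
arm_command --increments '[{"slide": [0, 0, 0], "spin": 0, "gripper": -0.5}, {"slide": [0, 0, 0], "spin": 0, "gripper": -0.5}, {"slide": [0, 0, 0], "spin": 0, "gripper": -0.5}]'

```text
t: 5.7
tool_pos: [0.4421, 0.1852, 0.2587]
tool_rot: [-2.222, -2.22, 0.003]
contact_force: [-0.1, 0.4, -1.0]
opening: 0.0346
grip_force: 26.0
```

Run:
```python
from h import *; import pickle
for k in range(3):
    o,m=snap('wrist','w5'); print(o['tool_pos'],o['opening'],np.abs(o['dq']).max())
pickle.dump((o,m),open('w5.pkl','wb'));
```

```text
[0.44211539 0.18524024 0.25867526] 0.03460293950948532 0.01052351213658901
[0.44230454 0.18514896 0.25908945] 0.03471461372368304 0.00808680746390029
[0.44242402 0.18522283 0.25943882] 0.03454672131500222 0.005500014376439586
```

View pics/w5.png

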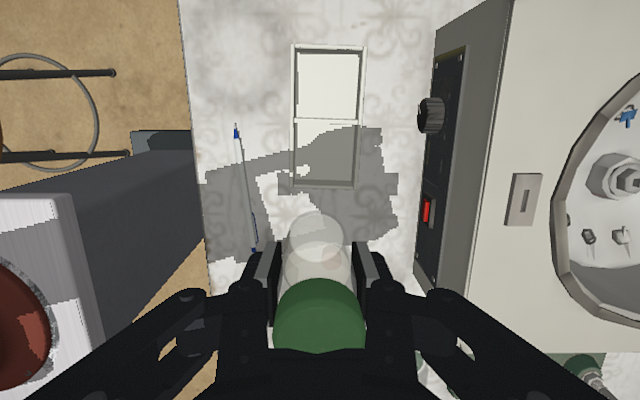

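The caddy is clear ahead: rim corners (291,43), (366,46), (355,187), (290,190), divider centre (327,119). The jar's bottom is seen around (315,238) and its lid level around (320,318).

Run:
```python
from h import *; import pickle
o,m=pickle.load(open('w5.pkl','rb'))
c=[onz(m,p,.03,o) for p in [(291,43),(366,46),(355,187),(290,190),(327,119.5),(294,118),(360,121)]]
print(np.round(c,4), np.mean(c[:4],0).round(4)); 
for i in range(3): v=c[(i+1)%4]-c[i]; print(np.linalg.norm(v).round(4),np.degrees(np.arctan2(v[1],v[0])).round(1))
print('jar bottom',onz(m,(315,238),o['tool_pos'][2]-.1127,o)-o['tool_pos'])
b=blobs(m['frame'],(40,80,30),(85,255,200),(250,250,390,360))[0]; print(b[:3],b[3])
f=m['frame'][30:270,230:410,::-1]; cv2.imwrite('pics/w5c.png',cv2.resize(f,None,fx=2.5,fy=2.5,interpolation=cv2.INTER_CUBIC))
```

```text
[[0.4212 0.3105 0.03  ]
 [0.4867 0.308  0.03  ]
 [0.4815 0.1809 0.03  ]
 [0.417  0.1779 0.03  ]
 [0.4532 0.2458 0.03  ]
 [0.4225 0.2472 0.03  ]
 [0.4839 0.2444 0.03  ]] [0.4516 0.2443 0.03  ]
0.0655 -2.2
0.1272 -92.3
0.0646 -177.3
jar bottom [-2.48831908e-05 -7.37427463e-03 -1.12700000e-01]
(318.4177963788554, 317.7566190519516, 5495.5) ((69.0, 65.5), (75.0, 92.0), 90.0)
```

View pics/w5c.png

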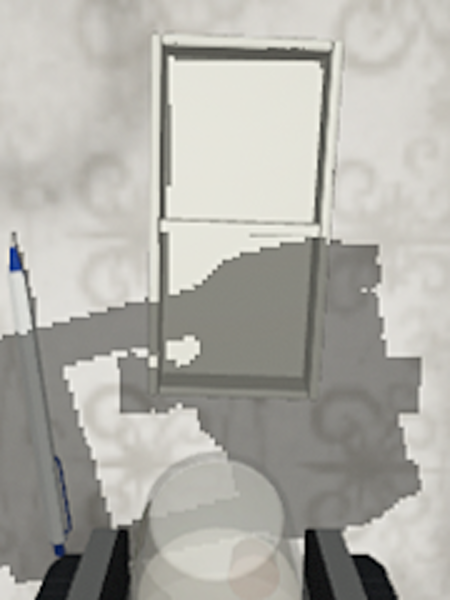

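The crop confirms the caddy with centre near (0.4525, 0.245), yaw about -2°. The jar goes into the far (+y) bay.

Call:
arm_command --increments '[{"slide": [0.035, 0.004, 0], "spin": 0, "gripper": -0.5}, {"slide": [0.07, 0.008, 0], "spin": 0, "gripper": -0.5}, {"slide": [0.09, 0.011, 0], "spin": 0, "gripper": -0.5}, {"slide": [0.097, 0.011, 0.0], "spin": 0, "gripper": -0.5}, {"slide": [0.097, 0.011, 0.03], "spin": 0, "gripper": -0.5}, {"slide": [0.097, 0.011, 0.07], "spin": 0, "gripper": -0.5}, {"slide": [0.097, 0.011, 0.1], "spin": 0, "gripper": -0.5}, {"slide": [0.097, 0.011, 0.115], "spin": 0, "gripper": -0.5}]'

```text
t: 6.52
tool_pos: [0.4511, 0.2813, 0.1402]
tool_rot: [-2.22, -2.219, 0.011]
contact_force: [-0.8, 0.3, -1.5]
opening: 0.0345
grip_force: 26.0
```

Call:
arm_command --increments '[{"slide": [0, 0, 0], "spin": 0, "gripper": -0.5}, {"slide": [0, 0, 0], "spin": 0, "gripper": -0.5}, {"slide": [0, 0, 0], "spin": 0, "gripper": -0.5}, {"slide": [0, 0, 0], "spin": 0, "gripper": -0.5}, {"slide": [0, 0, 0], "spin": 0, "gripper": -0.5}, {"slide": [0, 0, 0], "spin": 0, "gripper": -0.5}]'

```text
t: 7.02
tool_pos: [0.4541, 0.2837, 0.1465]
tool_rot: [2.22, 2.221, 0.004]
contact_force: [0.4, -0.7, -0.9]
opening: 0.0347
grip_force: 26.0
```

Call:
arm_command --increments '[{"slide": [0, 0, 0.008], "spin": 0, "gripper": -0.5}, {"slide": [0, 0, 0.016], "spin": 0, "gripper": -0.5}, {"slide": [0, 0, 0.02], "spin": 0, "gripper": -0.5}, {"slide": [0, 0, 0.022], "spin": 0, "gripper": -0.5}, {"slide": [0, 0, 0.022], "spin": 0, "gripper": -0.5}, {"slide": [0, 0, 0.022], "spin": 0, "gripper": -0.5}, {"slide": [0, 0, 0.022], "spin": 0, "gripper": -0.5}, {"slide": [0, 0, 0.022], "spin": 0, "gripper": -0.5}]'

```text
t: 7.68
tool_pos: [0.4535, 0.2835, 0.1232]
tool_rot: [2.221, 2.222, 0.001]
contact_force: [0.4, -0.1, -0.9]
opening: 0.0345
grip_force: 26.0
```

Call:
arm_command --increments '[{"slide": [0, 0, 0.001], "spin": 0, "gripper": -0.5}, {"slide": [0, 0, 0.002], "spin": 0, "gripper": -0.5}, {"slide": [0, 0, 0.003], "spin": 0, "gripper": -0.5}, {"slide": [0, 0, 0.003], "spin": 0, "gripper": -0.5}, {"slide": [0, 0, 0.003], "spin": 0, "gripper": -0.5}]'

```text
t: 8.1
tool_pos: [0.4532, 0.2834, 0.1198]
tool_rot: [-2.221, -2.222, 0.0]
contact_force: [0.2, 0.5, -1.7]
opening: 0.035
grip_force: 26.0
```

Run:
```python
from h import *
o,m=snap('scene')
for k in range(3):
    o,m=snap('scene'); print(o['tool_pos'],o['contact_force'],o['wrist_torque'].round(3))
p=proj(m,o['tool_pos']-[0,0,.06]).astype(int); f=m['frame'][p[1]-60:p[1]+60,p[0]-70:p[0]+70,::-1]
cv2.imwrite('pics/s5.png',cv2.resize(f,None,fx=4,fy=4,interpolation=cv2.INTER_CUBIC))
```

```text
[0.45328194 0.28339599 0.11984984] [-0.05650671  0.35499541  0.150886  ] [-0.022  0.044 -0.007]
[0.45330178 0.28340951 0.11989155] [ 0.52544274  0.27023016 -0.22019394] [ 0.016  0.002 -0.021]
[0.45333984 0.28343326 0.11995226] [ 0.04767131 -0.37668276 -0.70779224] [0.045 0.013 0.05 ]
```

View pics/s5.png

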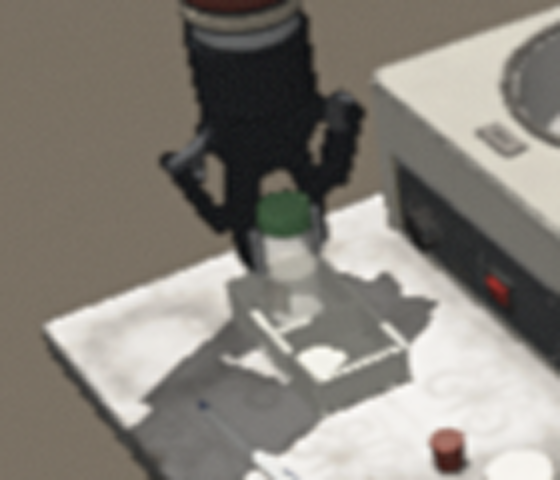

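The jar stands inside the far bay (lid at (285,213) in the crop), upright and not yet touching the floor. I'm lowering in small steps until there is contact.

Call:
arm_command --increments '[{"slide": [0, 0, 0.001], "spin": 0, "gripper": -0.5}, {"slide": [0, 0, 0.002], "spin": 0, "gripper": -0.5}, {"slide": [0, 0, 0.002], "spin": 0, "gripper": -0.5}, {"slide": [0, 0, 0.002], "spin": 0, "gripper": -0.5}]'

```text
t: 8.63
tool_pos: [0.4532, 0.2834, 0.1178]
tool_rot: [-2.221, -2.222, 0.0]
contact_force: [-0.7, -0.0, -0.5]
opening: 0.0345
grip_force: 26.0
```

Call:
arm_command --increments '[{"slide": [0, 0, 0.001], "spin": 0, "gripper": -0.5}, {"slide": [0, 0, 0.001], "spin": 0, "gripper": -0.5}, {"slide": [0, 0, 0.001], "spin": 0, "gripper": -0.5}]'

```text
t: 8.88
tool_pos: [0.4533, 0.2834, 0.1169]
tool_rot: [2.221, 2.222, 0.0]
contact_force: [0.2, 0.6, -0.4]
opening: 0.0344
grip_force: 25.9
```

Call:
arm_command --increments '[{"slide": [0, 0, 0.001], "spin": 0, "gripper": -0.5}, {"slide": [0, 0, 0.001], "spin": 0, "gripper": -0.5}, {"slide": [0, 0, 0.001], "spin": 0, "gripper": -0.5}]'

```text
t: 9.13
tool_pos: [0.4535, 0.2836, 0.1168]
tool_rot: [-2.221, -2.222, 0.0]
contact_force: [-2.9, -0.3, 5.7]
opening: 0.0346
grip_force: 26.6
```

Call:
arm_command --increments '[{"slide": [0, 0, 0], "spin": 0, "gripper": 0.0}, {"slide": [0, 0, 0], "spin": 0, "gripper": 0.3}, {"slide": [0, 0, 0], "spin": 0, "gripper": 0.4}, {"slide": [0, 0, 0], "spin": 0, "gripper": 0.4}, {"slide": [0, 0, 0], "spin": 0, "gripper": 0.4}, {"slide": [0, 0, -0.01], "spin": 0, "gripper": 0.4}, {"slide": [0, 0, -0.04], "spin": 0, "gripper": 0.4}, {"slide": [0, 0, -0.08], "spin": 0, "gripper": 0.4}]'

```text
t: 9.8
tool_pos: [0.4511, 0.2824, 0.1934]
tool_rot: [-2.219, -2.22, 0.012]
contact_force: [0.4, -0.7, -0.3]
opening: 0.0599
grip_force: 0.0
```

Call:
arm_command --increments '[{"slide": [0, 0, -0.04], "spin": 0, "gripper": 1}, {"slide": [-0.03, -0.001, -0.04], "spin": 0, "gripper": 1}, {"slide": [-0.07, -0.002, -0.04], "spin": 0, "gripper": 1}, {"slide": [-0.11, -0.004, -0.04], "spin": 0, "gripper": 1}, {"slide": [-0.15, -0.006, -0.04], "spin": 0, "gripper": 1}, {"slide": [-0.19, -0.008, -0.04], "spin": 0, "gripper": 1}, {"slide": [-0.22, -0.008, -0.04], "spin": 0, "gripper": 1}, {"slide": [-0.23, -0.008, -0.04], "spin": 0, "gripper": 1}]'

```text
t: 10.47
tool_pos: [0.4453, 0.0503, 0.2368]
tool_rot: [2.224, 2.216, 0.0]
contact_force: [0.0, 0.3, -0.1]
opening: 0.0851
grip_force: 0.0
```

Call:
arm_command --increments '[{"slide": [0, 0, 0], "spin": 0, "gripper": 1}, {"slide": [0, 0, 0], "spin": 0, "gripper": 1}, {"slide": [0, 0, 0], "spin": 0, "gripper": 1}, {"slide": [0, 0, 0], "spin": 0, "gripper": 1}]'

```text
t: 10.8
tool_pos: [0.4455, 0.0547, 0.2359]
tool_rot: [-2.218, -2.224, -0.0]
contact_force: [0.8, 0.4, 0.2]
opening: 0.0854
grip_force: 0.0
```

Run:
```python
from h import *; import pickle
o,m=snap('wrist','w6'); t=snap('top')[1]; s=snap('scene')[1]; pickle.dump((o,m,t,s),open('w6.pkl','wb')); print(o['tool_pos'],o['opening'],o['grip_force'],np.abs(o['dq']).max())
# jar lid by colour in top+scene
for n,c,lo,hi in [('lid',(.453,.278,.094),(45,80,30),(80,255,200)),('cap',(.4455,-.009,.078),(0,0,200),(180,60,255))]:
    R_=[]
    for k,c2 in ((t,c),(s,c)):
        p=proj(k,c2).astype(int); b=blobs(k['frame'],lo,hi,(p[0]-15,p[1]-15,p[0]+15,p[1]+15),4)
        print(n,p,[(round(x[0],1),round(x[1],1),x[2]) for x in b[:3]]); R_.append(b[0][:2] if b else p)
    print(n,tri(ray(t,R_[0]),ray(s,R_[1])))
p=proj(m,(.4455,-.009,.078),o); print('cap pred',p)
cv2.imwrite('pics/w6c.png',cv2.resize(np.hstack([m['frame'][:,160:480],]),None,fx=1.4,fy=1.4)[:,:,::-1])
```

```text
[0.44546746 0.05465761 0.23594363] 0.08540853661817632 0.0 0.0037995085543547705
lid [202 215] [(np.float64(203.4), np.float64(217.1), 80.0)]
lid [220 129] [(np.float64(220.9), np.float64(136.3), 7.5)]
lid (array([0.45163525, 0.2813647 , 0.07249459]), np.float64(0.0020745871441831577))
cap [307 219] []
cap [280 195] [(np.float64(279.8), np.float64(183.2), 169.0), (np.float64(281.4), np.float64(200.0), 36.5)]
cap (array([ 0.44500302, -0.00846245,  0.11516683]), np.float64(0.0024004914331772296))
cap pred [315.11079702 278.47169245]
```

View pics/w6c.png

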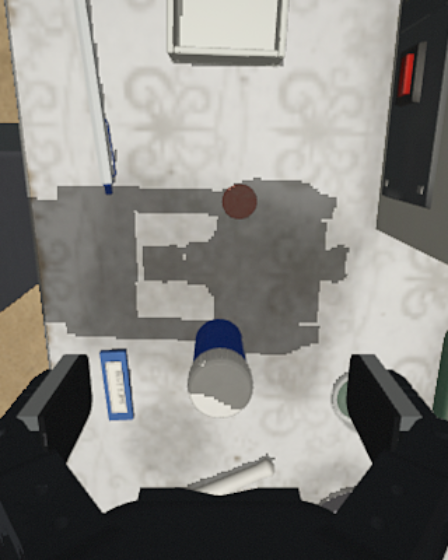

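The bottle cap centre is at crop (220,383), i.e. image (317,274); the rubber stopper is at image (331,144). The finger gap is clear of neighbours.

Run:
```python
from h import *; import pickle
o,m,t,s=pickle.load(open('w6.pkl','rb'))
B=onz(m,(317.1,273.6),.078,o); print(B,'rub',onz(m,(331.4,143.6),.022,o)); plan(o,(B[0],B[1],.118),0)
```

```text
[ 0.44712902 -0.0044597   0.078     ] rub [0.45979557 0.09503895 0.022     ]
plan slide [-0.0592, 0.0015, 0.1179] spin 0.1 rows 3.2 yaw 0.1 tilt 0.03
```

Call:
arm_command --increments '[{"slide": [-0.035, 0.001, 0.0], "spin": 0, "gripper": 1}, {"slide": [-0.061, 0.002, 0.01], "spin": 0, "gripper": 1}, {"slide": [-0.061, 0.002, 0.05], "spin": 0, "gripper": 1}, {"slide": [-0.061, 0.002, 0.09], "spin": 0, "gripper": 1}, {"slide": [-0.061, 0.002, 0.118], "spin": 0, "gripper": 1}, {"slide": [-0.061, 0.002, 0.118], "spin": 0, "gripper": 1}, {"slide": [-0.061, 0.002, 0.118], "spin": 0, "gripper": 1}, {"slide": [-0.061, 0.002, 0.118], "spin": 0, "gripper": 0.5}]'

```text
t: 11.62
tool_pos: [0.4487, -0.0074, 0.1198]
tool_rot: [2.218, 2.221, 0.002]
contact_force: [-0.8, -0.7, 0.3]
opening: 0.0756
grip_force: 0.0
```

Call:
arm_command --increments '[{"slide": [0, 0, 0], "spin": 0, "gripper": 0.2}, {"slide": [0, 0, 0], "spin": 0, "gripper": 0}, {"slide": [0, 0, 0], "spin": 0, "gripper": -0.2}, {"slide": [0, 0, 0], "spin": 0, "gripper": -0.5}, {"slide": [0, 0, 0], "spin": 0, "gripper": -0.5}, {"slide": [0, 0, 0], "spin": 0, "gripper": -0.5}, {"slide": [0, 0, 0], "spin": 0, "gripper": -0.5}]'

```text
t: 12.2
tool_pos: [0.4486, -0.0078, 0.12]
tool_rot: [2.219, 2.22, 0.002]
contact_force: [-1.2, 0.0, 6.7]
opening: 0.0378
grip_force: 24.5
```

Call:
arm_command --increments '[{"slide": [0, 0, -0.02], "spin": 0, "gripper": -0.5}, {"slide": [0, 0, -0.06], "spin": 0, "gripper": -0.5}, {"slide": [0, 0, -0.095], "spin": 0, "gripper": -0.5}, {"slide": [0.02, 0, -0.11], "spin": 0, "gripper": -0.5}, {"slide": [0.055, 0.001, -0.11], "spin": 0, "gripper": -0.5}, {"slide": [0.095, 0.002, -0.11], "spin": 0, "gripper": -0.5}, {"slide": [0.135, 0.003, -0.11], "spin": 0, "gripper": -0.5}, {"slide": [0.17, 0.003, -0.11], "spin": 0, "gripper": -0.5}]'

```text
t: 12.87
tool_pos: [0.4503, 0.1645, 0.229]
tool_rot: [2.22, 2.221, 0.003]
contact_force: [0.7, 0.8, -1.4]
opening: 0.0375
grip_force: 25.4
```

Call:
arm_command --increments '[{"slide": [0.03, 0, 0], "spin": 0, "gripper": -0.5}, {"slide": [0.045, 0, 0], "spin": 0, "gripper": -0.5}, {"slide": [0.05, 0, 0], "spin": 0, "gripper": -0.5}, {"slide": [0.05, 0, 0], "spin": 0, "gripper": -0.5}, {"slide": [0.05, 0, 0], "spin": 0, "gripper": -0.5}, {"slide": [0.05, 0, 0], "spin": 0, "gripper": -0.5}, {"slide": [0.05, 0, 0], "spin": 0, "gripper": -0.5}, {"slide": [0.05, 0, 0], "spin": 0, "gripper": -0.5}]'

```text
t: 13.53
tool_pos: [0.4505, 0.2115, 0.228]
tool_rot: [2.222, 2.22, 0.0]
contact_force: [-0.2, -0.1, -0.5]
opening: 0.0377
grip_force: 25.4
```

Run:
```python
from h import *; import pickle
o,m=snap('wrist','w7'); s=snap('scene')[1]; pickle.dump((o,m,s),open('w7.pkl','wb')); print(o['tool_pos'],o['opening'],o['grip_force'],np.abs(o['dq']).max())
plan(o,(.4515,.212,.140),0)
p=proj(s,o['tool_pos']-[0,0,.1]).astype(int); f=s['frame'][p[1]-75:p[1]+75,p[0]-70:p[0]+70]
a=cv2.resize(m['frame'][:,140:500],None,fx=1.1,fy=1.1); b=cv2.resize(f,(400,440),interpolation=cv2.INTER_CUBIC)
cv2.imwrite('pics/w7c.png',np.hstack([a,b])[:,:,::-1])
```

```text
[0.45053167 0.21148782 0.22797369] 0.03774139568603663 25.402783239260316 0.004452741848696476
plan slide [0.0005, 0.001, 0.088] spin -0.1 rows 2.1 yaw -0.1 tilt 0.01
```

View pics/w7c.png

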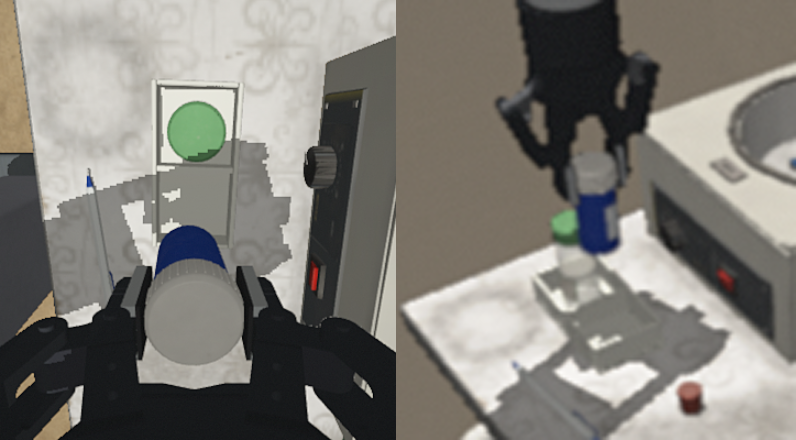

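The jar stands upright in the far bay and the bottle hangs upright above the near bay. I'm lowering the bottle.

Run:
```python
from h import *; import pickle
o,m,s=pickle.load(open('w7.pkl','rb'))
print('cap-tcp',onz(m,(317.3,283),.186,o)-o['tool_pos'])
print('divider',onz(m,(140+197/1.1,165/1.1),.03,o),'near rim',onz(m,(140+190/1.1,242/1.1),.03,o),'jar lid',onz(m,(140+196/1.1,130/1.1),.094,o))
```

```text
cap-tcp [ 0.00132044  0.00410974 -0.04197369]
divider [0.45384991 0.24817568 0.03      ] near rim [0.44813351 0.18422628 0.03      ] jar lid [0.45267882 0.2771114  0.094     ]
```

Call:
arm_command --increments '[{"slide": [0, 0.001, 0.03], "spin": 0, "gripper": -0.5}, {"slide": [0, 0.001, 0.06], "spin": 0, "gripper": -0.5}, {"slide": [0, 0.001, 0.085], "spin": 0, "gripper": -0.5}, {"slide": [0, 0.001, 0.095], "spin": 0, "gripper": -0.5}, {"slide": [0, 0.001, 0.098], "spin": 0, "gripper": -0.5}, {"slide": [0, 0.001, 0.098], "spin": 0, "gripper": -0.5}, {"slide": [0, 0.001, 0.098], "spin": 0, "gripper": -0.5}, {"slide": [0, 0.001, 0.098], "spin": 0, "gripper": -0.5}]'

```text
t: 14.3
tool_pos: [0.4527, 0.2128, 0.132]
tool_rot: [2.22, 2.221, 0.005]
contact_force: [-0.3, 1.2, 0.4]
opening: 0.0378
grip_force: 25.4
```

Call:
arm_command --increments '[{"slide": [0, 0, 0], "spin": 0, "gripper": -0.5}, {"slide": [0, 0, 0], "spin": 0, "gripper": -0.5}, {"slide": [0, 0, 0], "spin": 0, "gripper": -0.5}]'

```text
t: 14.55
tool_pos: [0.4518, 0.2126, 0.1308]
tool_rot: [2.22, 2.222, 0.002]
contact_force: [-0.9, -0.5, -0.6]
opening: 0.0375
grip_force: 25.4
```

Call:
arm_command --increments '[{"slide": [0, 0, 0.002], "spin": 0, "gripper": -0.5}, {"slide": [0, 0, 0.004], "spin": 0, "gripper": -0.5}, {"slide": [0, 0, 0.005], "spin": 0, "gripper": -0.5}, {"slide": [0, 0, 0.005], "spin": 0, "gripper": -0.5}, {"slide": [0, 0, 0.005], "spin": 0, "gripper": -0.5}]'

```text
t: 14.97
tool_pos: [0.4512, 0.2124, 0.1246]
tool_rot: [-2.221, -2.222, 0.001]
contact_force: [-0.6, 0.2, -0.3]
opening: 0.0376
grip_force: 25.4
```

Call:
arm_command --increments '[{"slide": [0, 0, 0.001], "spin": 0, "gripper": -0.5}, {"slide": [0, 0, 0.001], "spin": 0, "gripper": -0.5}, {"slide": [0, 0, 0.001], "spin": 0, "gripper": -0.5}]'

```text
t: 15.22
tool_pos: [0.4515, 0.2125, 0.1241]
tool_rot: [2.221, 2.222, 0.0]
contact_force: [0.5, -0.3, 1.0]
opening: 0.0376
grip_force: 25.6
```

Call:
arm_command --increments '[{"slide": [0, 0, 0.001], "spin": 0, "gripper": -0.5}, {"slide": [0, 0, 0.001], "spin": 0, "gripper": -0.5}, {"slide": [0, 0, 0.001], "spin": 0, "gripper": -0.5}]'

```text
t: 15.47
tool_pos: [0.4517, 0.2127, 0.124]
tool_rot: [-2.221, -2.222, -0.001]
contact_force: [-4.2, 0.1, 7.2]
opening: 0.0375
grip_force: 26.3
```

Contact felt; I'm releasing the bottle and moving over the pestle.

Call:
arm_command --increments '[{"slide": [0, 0, 0], "spin": 0, "gripper": 0.0}, {"slide": [0, 0, 0], "spin": 0, "gripper": 0.3}, {"slide": [0, 0, 0], "spin": 0, "gripper": 0.4}, {"slide": [0, 0, 0], "spin": 0, "gripper": 0.4}, {"slide": [0, 0, 0], "spin": 0, "gripper": 0.4}, {"slide": [0, 0, -0.01], "spin": 0, "gripper": 0.4}, {"slide": [0, 0, -0.04], "spin": 0, "gripper": 0.4}, {"slide": [0, 0, -0.08], "spin": 0, "gripper": 0.4}]'

```text
t: 16.13
tool_pos: [0.4491, 0.2117, 0.2006]
tool_rot: [-2.218, -2.219, 0.011]
contact_force: [0.4, 0.6, -0.1]
opening: 0.0598
grip_force: 0.0
```

Call:
arm_command --increments '[{"slide": [0, 0, -0.04], "spin": 0, "gripper": 0.4}, {"slide": [-0.03, 0, -0.04], "spin": 7, "gripper": 0.4}, {"slide": [-0.07, 0, -0.04], "spin": 14, "gripper": 0.4}, {"slide": [-0.11, 0, -0.04], "spin": 21, "gripper": 0.4}, {"slide": [-0.15, 0, -0.04], "spin": 28, "gripper": 0.4}, {"slide": [-0.19, 0, -0.04], "spin": 35, "gripper": 0.2}, {"slide": [-0.23, 0, -0.04], "spin": 42, "gripper": 0}, {"slide": [-0.27, 0, -0.04], "spin": 49, "gripper": 0}]'

```text
t: 16.8
tool_pos: [0.4511, -0.0594, 0.244]
tool_rot: [2.945, 1.092, 0.002]
contact_force: [1.2, 0.1, 0.3]
opening: 0.0429
grip_force: 0.0
```

Run:
```python
from h import *; import pickle
from station import status
o=status.get_obs(); print(o['tool_pos'],o['opening']); plan(o,(.45,-.14,.20),-66)
```

```text
[ 0.45111991 -0.05941059  0.24397397] 0.042898639424505364
plan slide [-0.0534, 0.0603, 0.044] spin 16.7 rows 2.3 yaw -49.3 tilt 0.1
```

Call:
arm_command --increments '[{"slide": [-0.03, 0.03, 0.01], "spin": 7, "gripper": 0}, {"slide": [-0.053, 0.06, 0.03], "spin": 14, "gripper": 0}, {"slide": [-0.053, 0.06, 0.044], "spin": 16.7, "gripper": 0}, {"slide": [-0.053, 0.06, 0.044], "spin": 16.7, "gripper": 0}, {"slide": [-0.053, 0.06, 0.044], "spin": 16.7, "gripper": 0}, {"slide": [-0.053, 0.06, 0.044], "spin": 16.7, "gripper": 0}, {"slide": [-0.053, 0.06, 0.044], "spin": 16.7, "gripper": 0}]'

```text
t: 17.38
tool_pos: [0.4516, -0.1369, 0.2004]
tool_rot: [3.069, 0.666, 0.003]
contact_force: [0.7, -0.1, 0.5]
opening: 0.0425
grip_force: 0.0
```

Run:
```python
from h import *; import pickle
o,m=snap('wrist','w8'); s=snap('scene')[1]; t=snap('top')[1]; pickle.dump((o,m,s,t),open('w8.pkl','wb')); print(o['tool_pos'],o['tool_rot'],np.abs(o['dq']).max())
p=proj(s,(.452,.245,.05)).astype(int); f=s['frame'][p[1]-55:p[1]+55,p[0]-45:p[0]+45]
a=cv2.resize(m['frame'][60:400,140:500],None,fx=1.25,fy=1.25); b=cv2.resize(f,(347,425),interpolation=cv2.INTER_CUBIC)
cv2.imwrite('pics/w8c.png',np.hstack([a,b])[:,:,::-1])
print([onz(m,proj(m,P,o),.01,o).round(3) for P in [(.4465,-.141,.01)]],proj(m,(.4465,-.141,.008),o),proj(m,(.4009,-.1615,.01),o),proj(m,(.4921,-.1204,.01),o))
```

```text
[ 0.45163021 -0.13687777  0.20040295] [3.06891163e+00 6.65838174e-01 3.01003465e-03] 0.00519834784830504
[array([ 0.447, -0.141,  0.01 ])] [317.29719825 201.04775849] [316.98371152 253.58838613] [317.56090857 144.01821276]
```

View pics/w8c.png

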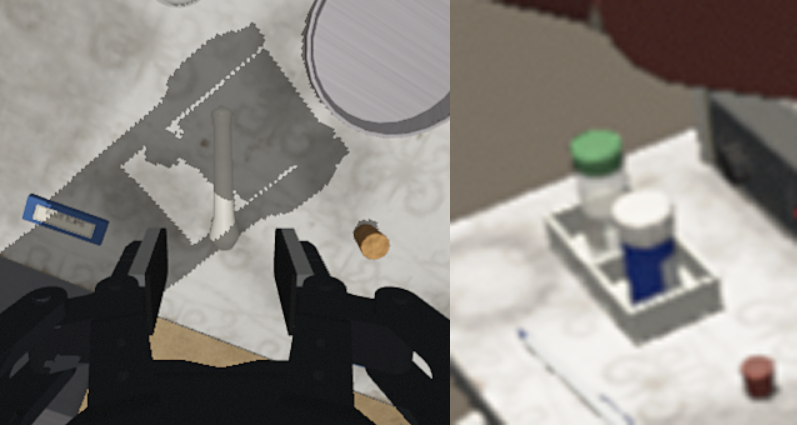

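Right pane: jar and bottle both stand upright in their bays. Left pane: pestle lies along the camera's vertical, from tip (222,110) to head (224,250), so it is square to the closing line; cork at (372,240).

Run:
```python
from h import *; import pickle
o,m,s,t=pickle.load(open('w8.pkl','rb'))
P=[onz(m,(140+x/1.25,60+y/1.25),z,o) for x,y,z in [(222,110,.008),(225,249,.010),(223.5,177,.008)]]
print(np.round(P,4),np.linalg.norm(P[0]-P[1]),np.degrees(np.arctan2(*(P[0]-P[1])[1::-1]))); c=(P[0]+P[1])/2; print(c)
print('cork',onz(m,(140+375/1.25,60+247/1.25),.022,o))
plan(o,(c[0],c[1],.078),-66)
```

```text
[[ 0.4889 -0.1219  0.008 ]
 [ 0.3968 -0.1664  0.01  ]
 [ 0.4466 -0.1424  0.008 ]] 0.10226570540174708 25.804220455595996
[ 0.44287071 -0.14416732  0.009     ]
cork [ 0.4477285  -0.25941666  0.022     ]
plan slide [-0.0112, 0.0028, 0.1224] spin 0.5 rows 2.9 yaw -65.5 tilt 0.13
```

Call:
arm_command --increments '[{"slide": [-0.01, 0.002, 0.03], "spin": 0, "gripper": 0}, {"slide": [-0.01, 0.002, 0.07], "spin": 0, "gripper": 0}, {"slide": [-0.01, 0.002, 0.1], "spin": 0, "gripper": 0}, {"slide": [-0.01, 0.002, 0.118], "spin": 0, "gripper": 0}, {"slide": [-0.01, 0.002, 0.12], "spin": 0, "gripper": 0}, {"slide": [-0.01, 0.002, 0.12], "spin": 0, "gripper": 0}, {"slide": [-0.01, 0.002, 0.12], "spin": 0, "gripper": 0}, {"slide": [-0.01, 0.002, 0.12], "spin": 0, "gripper": 0}]'

```text
t: 18.2
tool_pos: [0.4442, -0.1442, 0.0811]
tool_rot: [3.068, 0.662, 0.005]
contact_force: [0.4, 0.5, -0.6]
opening: 0.0428
grip_force: 0.0
```

Call:
arm_command --increments '[{"slide": [0, 0, 0], "spin": 0, "gripper": 0}, {"slide": [0, 0, 0], "spin": 0, "gripper": 0}, {"slide": [0, 0, 0], "spin": 0, "gripper": 0}]'

```text
t: 18.45
tool_pos: [0.4432, -0.1438, 0.0799]
tool_rot: [3.07, 0.662, 0.002]
contact_force: [0.1, -0.9, 0.3]
opening: 0.0425
grip_force: 0.0
```

Call:
arm_command --increments '[{"slide": [0, 0, 0], "spin": 0, "gripper": -0.2}, {"slide": [0, 0, 0], "spin": 0, "gripper": -0.4}, {"slide": [0, 0, 0], "spin": 0, "gripper": -0.5}, {"slide": [0, 0, 0.001], "spin": 0, "gripper": -0.5}, {"slide": [0, 0, 0.002], "spin": 0, "gripper": -0.5}, {"slide": [0, 0, 0.002], "spin": 0, "gripper": -0.5}, {"slide": [0, 0, 0.002], "spin": 0, "gripper": -0.5}]' --newtons 45

```text
t: 19.03
tool_pos: [0.4425, -0.1435, 0.0767]
tool_rot: [-3.071, -0.662, 0.001]
contact_force: [0.1, -0.2, -0.6]
opening: 0.0212
grip_force: 0.0
```

Call:
arm_command --increments '[{"slide": [0, 0, 0.001], "spin": 0, "gripper": -0.5}, {"slide": [0, 0, 0.0015], "spin": 0, "gripper": -0.5}, {"slide": [0, 0, 0.0015], "spin": 0, "gripper": -0.5}, {"slide": [0, 0, 0.0015], "spin": 0, "gripper": -0.5}]'

```text
t: 19.37
tool_pos: [0.4426, -0.1436, 0.0754]
tool_rot: [-3.071, -0.662, 0.0]
contact_force: [-0.0, -0.1, 0.7]
opening: 0.0215
grip_force: 0.0
```

Call:
arm_command --increments '[{"slide": [0, 0, 0], "spin": 0, "gripper": -0.7}, {"slide": [0, 0, 0], "spin": 0, "gripper": -0.9}, {"slide": [0, 0, 0], "spin": 0, "gripper": -1}, {"slide": [0, 0, 0], "spin": 0, "gripper": -1}, {"slide": [0, 0, 0], "spin": 0, "gripper": -1}, {"slide": [0, 0, 0], "spin": 0, "gripper": -1}]'

```text
t: 19.87
tool_pos: [0.4428, -0.1437, 0.0756]
tool_rot: [3.071, 0.662, 0.001]
contact_force: [-0.3, -0.5, 1.0]
opening: 0.0085
grip_force: 45.5
```

Call:
arm_command --increments '[{"slide": [0, 0, -0.01], "spin": 0, "gripper": -1}, {"slide": [0, 0, -0.03], "spin": 0, "gripper": -1}, {"slide": [0, 0, -0.05], "spin": 0, "gripper": -1}, {"slide": [0, 0, -0.06], "spin": 0, "gripper": -1}, {"slide": [0, 0, -0.06], "spin": 0, "gripper": -1}, {"slide": [0, 0, -0.06], "spin": 0, "gripper": -1}]'

```text
t: 20.37
tool_pos: [0.4428, -0.1437, 0.1358]
tool_rot: [3.07, 0.662, 0.002]
contact_force: [-0.6, 0.2, -0.7]
opening: 0.0086
grip_force: 45.3
```

Run:
```python
from h import *; import pickle
o,m=snap('wrist','w9'); s=snap('scene')[1]; pickle.dump((o,m,s),open('w9.pkl','wb')); print(o['tool_pos'],o['opening'],o['grip_force'],o['contact_force'],o['wrist_torque'])
# white/grey pestle mask: bright blobs near the tool axis, print row extents and centroid
g=m['frame'][100:330,270:370].astype(int)
for r in range(0,230,12): print(100+r,' '.join(f"{v:3d}" for v in g[r,::5].mean(1).astype(int)))
```

```text
[ 0.44279859 -0.14365615  0.13584968] 0.00859444891638392 45.25722026824951 [-0.58092659  0.17583297 -0.69694764] [-0.02029866  0.00895607  0.03833915]
100 204 203 194 193 210 118 119 119 120 118 118 118 117 111 108 106 106 116 178 173
112 199 210 108 107 114 120 118 120 120 120 119 120 119 113 104 132 104 103 101  88
124 112 106 105 115 118 116 118 119 119 119 119 118 217 118 117 116 111 103 100  97
136 117 118 118 118 118 119 118 118 161 120 119 119 118 113 116 117 112 107 106 102
148 118 120 118 111 118 115 207 116 117 118 117 109 108 118 116 110 112 114 108 102
160 116 115 118 209 109 117 116 156 130 122 120 115 100 110 115 118 114 108 106 107
172 210 119 119 117 117 114 114 117 123 126 126 120 104 114 114 108 108 111 108  99
184  99 112 115 115 111 113 113 112 122 125 123 115 120 119 112 103 108 111 113 114
196 106 108 107 110 113 112 112 112 122 126 125 117 120 118  99 117 119 120 119 119
208 105 103 103 105 109 108 113 114 124 127 125 119 113 118 118 116 116 117 117 116
220 134  97  91  98 103 108 115 113 123 126 126 117 108 118 119 120 119 118 118 113
232 170 167 167 175 183  98 102 115 124 126 124 116 105 111 108 110 110 110 117 118
244 171 162 166 171 178  75  80 119 124 127 126 119  84  79 108 107 104 195 174 118
256 174 175  20  22  20  80  79  11 127 130 128 116  63  79  84  21  24  84 115 118
268  86  41  24  21  85  80  82  16 124 128 126 115  28  81  79  21  20  23 109 114
280  38  23  24  21  23  16 101  25 125 128 126 116  21  87  21  21  24  21  16 199
292  21  22  22  22  22  20  22  22 125 127 127 117  29  21  22  24  25  22  23  24
304  20  22  21  19  21  21  19  18 123 126 128 117  24  24  23  22  21  24  23  24
316  24  18  22  23  22  20  19  26 123 125 126 127  26  24  19  21  22  23  23  18
328  23  24  23  21  23  20  56 194 207 115 127 125 119  25  20  22  21  21  21  24
```

Run:
```python
from h import *; import pickle
o,m,s=pickle.load(open('w9.pkl','rb'))
Mi=np.linalg.inv(m['mount']); f=200/np.tan(np.radians(m['vfov']/2))
for z in (.058,.063,.068,.073):
    for x in (.048,.052):
        q=Mi@[x,0,z,1]; print(x,z,(m['cx']+f*q[0]/-q[2]).round(1),(m['cy']-f*q[1]/-q[2]).round(1))
plan(o,(.577,-.371,.16),-5)
b=snap('scene')[1]
p=proj(s,o['tool_pos']-[0,0,.07]).astype(int); print(p)
hsv=cv2.cvtColor(s['frame'],cv2.COLOR_RGB2HSV)
```

```text
0.048 0.058 315.5 171.0
0.052 0.058 315.5 161.5
0.048 0.063 315.5 168.7
0.052 0.063 315.5 159.5
0.048 0.068 315.5 166.5
0.052 0.068 315.5 157.6
0.048 0.073 315.5 164.4
0.052 0.073 315.5 155.8
plan slide [0.0286, 0.2625, -0.0239] spin -60.7 rows 8.5 yaw -65.7 tilt 0.07
[315 235]
```

Call:
arm_command --increments '[{"slide": [0, 0, -0.025], "spin": 0, "gripper": -1}, {"slide": [0.004, 0.035, -0.025], "spin": -7, "gripper": -1}, {"slide": [0.008, 0.07, -0.025], "spin": -14, "gripper": -1}, {"slide": [0.012, 0.11, -0.025], "spin": -21, "gripper": -1}, {"slide": [0.016, 0.15, -0.025], "spin": -28, "gripper": -1}, {"slide": [0.021, 0.19, -0.025], "spin": -35, "gripper": -1}, {"slide": [0.025, 0.23, -0.025], "spin": -42, "gripper": -1}, {"slide": [0.028, 0.25, -0.025], "spin": -49, "gripper": -1}]'

```text
t: 21.18
tool_pos: [0.572, -0.3633, 0.1586]
tool_rot: [-2.516, -1.881, 0.001]
contact_force: [-0.6, 0.6, -1.0]
opening: 0.0085
grip_force: 45.2
```

Call:
arm_command --increments '[{"slide": [0, 0, 0], "spin": -6, "gripper": -1}, {"slide": [0, 0, 0], "spin": -11.5, "gripper": -1}, {"slide": [0, 0, 0], "spin": -11.5, "gripper": -1}, {"slide": [0, 0, 0], "spin": -11.5, "gripper": -1}, {"slide": [0, 0, 0], "spin": -11.5, "gripper": -1}, {"slide": [0, 0, 0], "spin": -11.5, "gripper": -1}]'

```text
t: 21.68
tool_pos: [0.5709, -0.3594, 0.1599]
tool_rot: [-2.32, -2.117, 0.0]
contact_force: [1.0, -0.2, -0.9]
opening: 0.0081
grip_force: 45.2
```

Run:
```python
from h import *; import pickle
o,m=snap('wrist','w10'); pickle.dump((o,m),open('w10.pkl','wb')); print(o['tool_pos'],o['opening'],o['grip_force'])
plan(o,(.577,-.371,.100),-5)
# tray edges in wrist picture: project expected rim corners
g=cv2.cvtColor(m['frame'],cv2.COLOR_RGB2GRAY); print(g.shape)
for dx,dy in [(-.044,.07),(.044,.07),(.044,-.07),(-.044,-.07)]:
    a=np.radians(-5); P=(.577+dx*np.cos(a)-dy*np.sin(a),-.371+dx*np.sin(a)+dy*np.cos(a),.02); print(proj(m,P,o).round(1))
g=cv2.GaussianBlur(g,(3,3),0)
for r in (60,90,120,150,180,210): print(r,' '.join(str(v) for v in g[r,200:440:5]))
for c in (280,300,340,360): print('col',c,' '.join(str(v) for v in g[20:120:4,c]))
```

```text
[ 0.57087782 -0.35940201  0.15986665] 0.008146299927947104 45.23957848548889
plan slide [-0.011, 0.0072, 0.0599] spin -0.2 rows 1.5 yaw -5.2 tilt 0.05
(400, 640)
[258.8 128.7]
[392.5 128.2]
[380.6 310.1]
[268.9 310.4]
60 109 111 109 112 109 113 112 113 114 119 116 96 96 88 103 103 104 128 141 164 173 162 139 115 105 107 133 172 129 96 173 163 160 159 163 163 164 164 160 155 156 164 169 175 179 181 190 196
90 104 107 106 107 110 115 120 117 116 119 120 115 117 121 122 119 115 120 121 121 119 119 123 195 189 185 185 181 189 187 192 191 181 183 183 174 173 160 151 163 166 173 183 185 181 182 182 177
120 119 118 112 110 119 120 116 113 117 121 122 121 119 119 123 121 125 204 203 207 201 206 118 118 111 99 100 104 104 104 108 171 206 198 199 195 189 196 197 196 191 183 176 170 169 165 163 168
150 121 122 122 122 122 122 118 113 109 110 115 117 139 149 70 182 177 177 180 181 180 182 178 179 96 96 97 135 111 96 96 95 96 97 93 94 97 69 79 91 112 101 102 92 139 164 158 166
180 112 114 117 121 121 121 116 115 117 195 204 203 186 161 63 178 175 175 177 178 179 185 206 213 206 185 98 94 96 94 93 93 95 93 93 94 93 67 94 113 111 118 119 118 111 115 117 118
210 201 196 191 186 145 108 109 110 113 113 112 115 114 94 67 95 95 95 95 96 95 114 122 126 125 118 93 95 95 94 93 93 95 91 92 94 68 83 90 106 105 109 116 120 197 201 204 205
col 280 177 178 178 179 179 180 180 181 180 181 104 112 105 113 113 114 114 114 116 114 114 113 116 118 118
col 300 173 174 174 175 175 176 177 177 178 179 173 105 165 143 206 200 116 120 119 120 121 122 120 136 205
col 340 176 177 177 178 178 178 179 144 108 146 129 126 169 169 174 179 186 191 187 182 184 192 204 115 108
col 360 176 178 174 107 108 122 173 113 160 160 160 157 154 160 161 167 179 181 182 182 185 191 197 200 201
```

Call:
arm_command --increments '[{"slide": [-0.011, 0.007, 0.0], "spin": 0, "gripper": -1}, {"slide": [-0.011, 0.007, 0.02], "spin": 0, "gripper": -1}, {"slide": [-0.011, 0.007, 0.045], "spin": 0, "gripper": -1}, {"slide": [-0.011, 0.007, 0.065], "spin": 0, "gripper": -1}, {"slide": [-0.011, 0.007, 0.074], "spin": 0, "gripper": -1}, {"slide": [-0.011, 0.007, 0.075], "spin": 0, "gripper": -1}, {"slide": [-0.011, 0.007, 0.075], "spin": 0, "gripper": -1}, {"slide": [-0.011, 0.007, 0.075], "spin": 0, "gripper": -1}]'

```text
t: 22.4
tool_pos: [0.5779, -0.372, 0.0871]
tool_rot: [2.317, 2.117, 0.001]
contact_force: [1.0, -0.3, -0.7]
opening: 0.0085
grip_force: 45.3
```

Call:
arm_command --increments '[{"slide": [0, 0, 0], "spin": 0, "gripper": -1}, {"slide": [0, 0, 0], "spin": 0, "gripper": -1}, {"slide": [0, 0, 0], "spin": 0, "gripper": -1}, {"slide": [0, 0, 0], "spin": 0, "gripper": -1}]'

```text
t: 22.73
tool_pos: [0.5774, -0.3717, 0.0862]
tool_rot: [2.318, 2.118, 0.0]
contact_force: [1.0, 0.2, -1.3]
opening: 0.0086
grip_force: 45.3
```

Call:
arm_command --increments '[{"slide": [0, 0, 0.001], "spin": 0, "gripper": -1}, {"slide": [0, 0, 0.002], "spin": 0, "gripper": -1}, {"slide": [0, 0, 0.002], "spin": 0, "gripper": -1}, {"slide": [0, 0, 0.002], "spin": 0, "gripper": -1}]'

```text
t: 23.07
tool_pos: [0.577, -0.3713, 0.0831]
tool_rot: [-2.319, -2.119, 0.0]
contact_force: [0.4, 0.1, -0.4]
opening: 0.0087
grip_force: 45.3
```

Call:
arm_command --increments '[{"slide": [0, 0, 0.001], "spin": 0, "gripper": -1}, {"slide": [0, 0, 0.002], "spin": 0, "gripper": -1}, {"slide": [0, 0, 0.003], "spin": 0, "gripper": -1}, {"slide": [0, 0, 0.003], "spin": 0, "gripper": -1}, {"slide": [0, 0, 0.003], "spin": 0, "gripper": -1}]'

```text
t: 23.48
tool_pos: [0.577, -0.3713, 0.0802]
tool_rot: [-2.319, -2.119, 0.0]
contact_force: [-0.2, 1.1, -0.1]
opening: 0.0084
grip_force: 45.3
```

Call:
arm_command --increments '[{"slide": [0, 0, 0.001], "spin": 0, "gripper": -1}, {"slide": [0, 0, 0.001], "spin": 0, "gripper": -1}, {"slide": [0, 0, 0.001], "spin": 0, "gripper": -1}]'

```text
t: 23.73
tool_pos: [0.5771, -0.3714, 0.0793]
tool_rot: [-2.319, -2.119, 0.0]
contact_force: [-0.4, 0.1, -1.3]
opening: 0.0085
grip_force: 45.3
```

Call:
arm_command --increments '[{"slide": [0, 0, 0.001], "spin": 0, "gripper": -1}, {"slide": [0, 0, 0.001], "spin": 0, "gripper": -0.8}, {"slide": [0, 0, 0.001], "spin": 0, "gripper": -0.6}, {"slide": [0, 0, 0.001], "spin": 0, "gripper": -0.45}, {"slide": [0, 0, 0.001], "spin": 0, "gripper": -0.45}, {"slide": [0, 0, 0.001], "spin": 0, "gripper": -0.45}, {"slide": [0, 0, -0.02], "spin": 0, "gripper": -0.45}, {"slide": [0, 0, -0.05], "spin": 0, "gripper": -0.45}]'

```text
t: 24.4
tool_pos: [0.575, -0.3698, 0.1255]
tool_rot: [-2.313, -2.113, 0.002]
contact_force: [0.1, -0.2, -0.5]
opening: 0.0233
grip_force: 0.0
```

Call:
arm_command --increments '[{"slide": [0, 0, -0.03], "spin": 0, "gripper": 0}, {"slide": [0.02, -0.03, -0.03], "spin": 0, "gripper": 0}, {"slide": [0.044, -0.06, -0.03], "spin": 0, "gripper": 0}, {"slide": [0.067, -0.093, -0.03], "spin": 0, "gripper": 0}, {"slide": [0.09, -0.125, -0.03], "spin": 0, "gripper": 0}, {"slide": [0.1, -0.139, -0.03], "spin": 0, "gripper": 0}, {"slide": [0.1, -0.139, -0.03], "spin": 0, "gripper": 0}, {"slide": [0.1, -0.139, -0.03], "spin": 0, "gripper": 0}]'

```text
t: 25.07
tool_pos: [0.4474, -0.2589, 0.1597]
tool_rot: [2.318, 2.119, 0.0]
contact_force: [1.0, 0.2, -0.0]
opening: 0.0426
grip_force: 0.0
```

Call:
arm_command --increments '[{"slide": [0, 0, 0], "spin": 0, "gripper": 0}, {"slide": [0, 0, 0], "spin": 0, "gripper": 0}]'

```text
t: 25.23
tool_pos: [0.4487, -0.2602, 0.1601]
tool_rot: [2.318, 2.118, 0.0]
contact_force: [0.4, -0.0, -0.0]
opening: 0.0426
grip_force: 0.0
```

Run:
```python
from h import *; import pickle
o,m=snap('wrist','w11'); s=snap('scene','s11')[1]; t=snap('top')[1]; pickle.dump((o,m,s,t),open('w11.pkl','wb')); print(o['tool_pos'],o['opening'],o['grip_force'])
p=proj(m,(.4475,-.2588,.022),o).astype(int); print('pred',p)
b=blobs(m['frame'],(8,90,60),(25,255,255),(max(0,p[0]-60),max(0,p[1]-60),p[0]+60,p[1]+60),30)
for x in b[:3]: print(x, onz(m,x[:2],.018,o))
b=blobs(m['frame'],(8,90,60),(25,255,255),(200,100,440,400),100)
print([(x[0],x[1],x[2]) for x in b[:4]])
```

```text
[ 0.44866419 -0.26022826  0.16008994] 0.04260040439896465 0.0
pred [312 211]
(np.float64(313.76952526799386), np.float64(209.8256763654926), 653.0, ((61.0, 59.0), (31.304948806762695, 27.72724151611328), 63.43495178222656)) [ 0.44803646 -0.25862607  0.018     ]
[(213.97726136931533, 266.0835832083958, 1334.0), (313.76952526799386, 209.8256763654926, 653.0)]
```

Call:
arm_command --increments '[{"slide": [0.001, -0.001, 0.02], "spin": 0, "gripper": 0}, {"slide": [0.001, -0.001, 0.05], "spin": 0, "gripper": 0}, {"slide": [0.001, -0.001, 0.072], "spin": 0, "gripper": 0}, {"slide": [0.001, -0.001, 0.079], "spin": 0, "gripper": 0}, {"slide": [0.001, -0.001, 0.08], "spin": 0, "gripper": 0}, {"slide": [0.001, -0.001, 0.08], "spin": 0, "gripper": 0}, {"slide": [0.001, -0.001, 0.08], "spin": 0, "gripper": 0}, {"slide": [0.001, -0.001, 0.08], "spin": 0, "gripper": 0}]' --newtons 25

```text
t: 26.05
tool_pos: [0.4479, -0.2591, 0.0813]
tool_rot: [2.317, 2.117, 0.001]
contact_force: [0.3, -0.9, 0.3]
opening: 0.0426
grip_force: 0.0
```

Call:
arm_command --increments '[{"slide": [0, 0, 0], "spin": 0, "gripper": -0.2}, {"slide": [0, 0, 0.002], "spin": 0, "gripper": -0.5}, {"slide": [0, 0, 0.003], "spin": 0, "gripper": -0.8}, {"slide": [0, 0, 0.003], "spin": 0, "gripper": -1}, {"slide": [0, 0, 0.003], "spin": 0, "gripper": -1}, {"slide": [0, 0, 0.003], "spin": 0, "gripper": -1}, {"slide": [0, 0, 0.003], "spin": 0, "gripper": -1}]'

```text
t: 26.63
tool_pos: [0.4475, -0.2589, 0.0782]
tool_rot: [2.318, 2.118, -0.0]
contact_force: [-2.4, 1.5, 9.9]
opening: 0.0186
grip_force: 24.1
```

Call:
arm_command --increments '[{"slide": [0, 0, -0.02], "spin": 0, "gripper": -1}, {"slide": [0, 0, -0.05], "spin": 0, "gripper": -1}, {"slide": [0, 0, -0.07], "spin": 0, "gripper": -1}, {"slide": [0.012, 0.035, -0.07], "spin": 0, "gripper": -1}, {"slide": [0.025, 0.07, -0.07], "spin": 0, "gripper": -1}, {"slide": [0.037, 0.105, -0.07], "spin": 0, "gripper": -1}, {"slide": [0.044, 0.121, -0.07], "spin": 0, "gripper": -1}, {"slide": [0.044, 0.121, -0.07], "spin": 0, "gripper": -1}]'

```text
t: 27.3
tool_pos: [0.5743, -0.2243, 0.1471]
tool_rot: [2.315, 2.121, 0.002]
contact_force: [-1.8, 0.0, 0.0]
opening: 0.0185
grip_force: 24.7
```

Call:
arm_command --increments '[{"slide": [0, 0, 0], "spin": 0, "gripper": -1}, {"slide": [0, 0, 0], "spin": 0, "gripper": -1}, {"slide": [0, 0, 0], "spin": 0, "gripper": -1}, {"slide": [0, 0, 0], "spin": 0, "gripper": -1}]'

```text
t: 27.63
tool_pos: [0.5702, -0.2256, 0.1462]
tool_rot: [-2.32, -2.117, 0.001]
contact_force: [-0.0, -0.2, -0.5]
opening: 0.0186
grip_force: 24.7
```

Run:
```python
from h import *; import pickle
o,m=snap('wrist','w12'); pickle.dump((o,m),open('w12.pkl','wb')); print(o['tool_pos'],o['opening'],o['grip_force'])
c=np.array((.5725,-.205,.02))
for a in range(0,360,45): print(a,proj(m,c+.058*np.array((np.cos(np.radians(a)),np.sin(np.radians(a)),0)),o).round(0), end=' ')
g=cv2.GaussianBlur(cv2.cvtColor(m['frame'],cv2.COLOR_RGB2GRAY),(3,3),0)
for r in (90,120,150,180): print('\n',r,' '.join(str(v) for v in g[r,200:440:5]),end='')
for c in (290,316,345): print('\ncol',c,' '.join(str(v) for v in g[20:140:4,c]),end='')
b=blobs(m['frame'],(8,90,60),(25,255,255),(250,150,400,400),50); print([(x[0],x[1],x[2]) for x in b])
```

```text
[ 0.57020291 -0.22564263  0.14619513] 0.01860510458459061 24.657022090104874
0 [405. 182.] 45 [377. 119.] 90 [307.  97.] 135 [243. 132.] 180 [228. 198.] 225 [262. 252.] 270 [323. 269.] 315 [381. 242.] 
 90 124 122 119 114 109 109 107 105 101 99 99 98 137 175 177 179 172 173 175 176 181 182 189 191 182 194 207 202 199 202 207 198 201 200 200 211 208 205 210 206 203 211 207 207 210 211 209 205
 120 108 107 107 108 106 101 97 94 97 98 103 102 71 72 71 83 102 102 101 101 104 102 103 101 100 143 183 188 186 188 186 189 166 101 102 104 169 199 209 212 213 209 204 209 212 214 211 208
 150 118 123 115 112 111 112 114 99 75 74 85 99 97 185 185 185 187 187 183 185 188 185 186 185 184 185 182 108 101 102 100 103 98 101 101 100 99 100 77 74 84 123 128 126 132 213 201 208
 180 105 105 102 102 107 109 93 78 78 96 174 181 183 182 182 181 184 184 179 182 187 103 99 100 99 100 100 99 101 101 98 101 99 99 101 101 99 99 101 106 77 79 113 124 118 123 127 126
col 290 206 207 207 207 206 205 204 202 200 196 195 193 187 184 183 181 178 175 175 177 183 70 70 83 102 101 101 100 151 186
col 316 208 208 207 207 209 209 208 207 207 208 209 209 208 206 203 200 196 191 178 168 94 92 186 186 139 99 100 99 100 100
col 345 204 204 205 206 206 207 208 207 209 210 210 210 208 203 195 194 198 200 206 196 168 99 99 168 188 188 188 114 103 103[(315.95268443414443, 266.5782155272306, 1726.0)]
```

Call:
arm_command --increments '[{"slide": [0, 0.002, 0.02], "spin": 0, "gripper": -1}, {"slide": [0, 0.002, 0.045], "spin": 0, "gripper": -1}, {"slide": [0, 0.002, 0.058], "spin": 0, "gripper": -1}, {"slide": [0, 0.002, 0.062], "spin": 0, "gripper": -1}, {"slide": [0, 0.002, 0.062], "spin": 0, "gripper": -1}, {"slide": [0, 0.002, 0.062], "spin": 0, "gripper": -1}, {"slide": [0, 0.002, 0.062], "spin": 0, "gripper": -1}, {"slide": [0, 0.002, 0.062], "spin": 0, "gripper": -1}]'

```text
t: 28.35
tool_pos: [0.574, -0.2259, 0.0859]
tool_rot: [2.318, 2.117, 0.001]
contact_force: [-0.3, -0.1, 0.1]
opening: 0.0182
grip_force: 24.7
```

Call:
arm_command --increments '[{"slide": [0, 0, 0], "spin": 0, "gripper": -1}, {"slide": [0, 0, 0], "spin": 0, "gripper": -1}, {"slide": [0, 0, 0], "spin": 0, "gripper": -1}]'

```text
t: 28.6
tool_pos: [0.5735, -0.2256, 0.0849]
tool_rot: [2.319, 2.119, 0.0]
contact_force: [0.5, -0.1, 0.6]
opening: 0.0185
grip_force: 24.7
```

Call:
arm_command --increments '[{"slide": [0, 0, 0.002], "spin": 0, "gripper": -1}, {"slide": [0, 0, 0.0035], "spin": 0, "gripper": -1}, {"slide": [0, 0, 0.0035], "spin": 0, "gripper": -1}, {"slide": [0, 0, 0.0035], "spin": 0, "gripper": -1}, {"slide": [0, 0, 0.0035], "spin": 0, "gripper": -0.5}, {"slide": [0, 0, 0.0035], "spin": 0, "gripper": -0.3}, {"slide": [0, 0, 0.0035], "spin": 0, "gripper": -0.2}, {"slide": [0, 0, 0.0035], "spin": 0, "gripper": -0.2}]'

```text
t: 29.27
tool_pos: [0.573, -0.2253, 0.0805]
tool_rot: [-2.319, -2.119, 0.0]
contact_force: [0.4, 0.3, -0.4]
opening: 0.034
grip_force: 0.0
```

Call:
arm_command --increments '[{"slide": [0, 0, -0.02], "spin": 0, "gripper": -0.2}, {"slide": [0, 0, -0.06], "spin": 0, "gripper": -0.2}, {"slide": [0, 0, -0.09], "spin": 0, "gripper": 0}, {"slide": [-0.003, -0.03, -0.09], "spin": 0, "gripper": 0}, {"slide": [-0.006, -0.07, -0.09], "spin": 0, "gripper": 0}, {"slide": [-0.01, -0.105, -0.09], "spin": 0, "gripper": 0}, {"slide": [-0.01, -0.118, -0.09], "spin": 0, "gripper": 0}, {"slide": [-0.01, -0.118, -0.09], "spin": 0, "gripper": 0}]'

```text
t: 29.93
tool_pos: [0.4522, -0.2243, 0.17]
tool_rot: [-2.32, -2.116, 0.001]
contact_force: [0.1, 0.7, -0.6]
opening: 0.0425
grip_force: 0.0
```

Call:
arm_command --increments '[{"slide": [0.03, -0.002, 0], "spin": 0, "gripper": 0}, {"slide": [0.07, -0.005, 0], "spin": 0, "gripper": 0}, {"slide": [0.11, -0.008, 0], "spin": 0, "gripper": 0}, {"slide": [0.15, -0.011, 0], "spin": 0, "gripper": 0}, {"slide": [0.19, -0.014, 0], "spin": 0, "gripper": 0}, {"slide": [0.23, -0.018, 0], "spin": 0, "gripper": 0}, {"slide": [0.27, -0.021, 0], "spin": 0, "gripper": 0}, {"slide": [0.3, -0.024, 0], "spin": 0, "gripper": 0}]'

```text
t: 30.6
tool_pos: [0.4585, 0.0792, 0.1715]
tool_rot: [2.317, 2.121, 0.003]
contact_force: [0.3, -0.6, -0.9]
opening: 0.0426
grip_force: 0.0
```

Call:
arm_command --increments '[{"slide": [0.018, 0, 0], "spin": 0, "gripper": 0}, {"slide": [0.018, 0, 0], "spin": 0, "gripper": 0}, {"slide": [0.018, 0, 0], "spin": 0, "gripper": 0}, {"slide": [0.018, 0, 0], "spin": 0, "gripper": 0}, {"slide": [0.018, 0, 0], "spin": 0, "gripper": 0}]'

```text
t: 31.02
tool_pos: [0.4599, 0.0932, 0.1709]
tool_rot: [2.321, 2.117, -0.0]
contact_force: [-0.1, -0.1, -0.5]
opening: 0.0427
grip_force: 0.0
```

Run:
```python
from h import *; import pickle
o,m=snap('wrist','w13'); s=snap('scene','s13')[1]; t=snap('top')[1]; pickle.dump((o,m,s,t),open('w13.pkl','wb')); print(o['tool_pos'],o['opening'],o['grip_force'])
p=proj(m,(.4593,.095,.022),o).astype(int); print('pred',p)
hs=cv2.cvtColor(m['frame'],cv2.COLOR_RGB2HSV); print(hs[p[1],p[0]])
for lo,hi in [((0,70,30),(10,255,255)),((168,70,30),(180,255,255))]:
    for x in blobs(m['frame'],lo,hi,(p[0]-50,p[1]-50,p[0]+50,p[1]+50),60)[:2]: print(x[:3],x[3][1],onz(m,x[:2],.018,o))
# cork in dish
ps,pt=proj(s,(.573,-.226,.014)),proj(t,(.573,-.226,.014))
for k,q in ((t,pt),(s,ps)):
    q=q.astype(int); b=blobs(k['frame'],(6,80,60),(25,255,255),(q[0]-12,q[1]-12,q[0]+12,q[1]+12),3); print(q,[(x[0],x[1],x[2],onz(k,x[:2],.014).round(3)) for x in b[:2]])
```

```text
[0.45990799 0.09318806 0.17087957] 0.042738329709302615 0.0
pred [314 206]
[  7 101  88]
(np.float64(313.88959064327486), np.float64(204.46456140350878), 712.5) (31.752164840698242, 29.516096115112305) [0.4591776  0.09546307 0.018     ]
[382 177] [(np.float64(382.2287581699346), np.float64(177.62091503267973), 25.5, array([ 0.572, -0.226,  0.014]))]
[386 247] [(np.float64(386.2325581395349), np.float64(247.5064599483204), 64.5, array([ 0.574, -0.225,  0.014]))]
```

Call:
arm_command --increments '[{"slide": [0.002, 0, 0.02], "spin": 0, "gripper": 0}, {"slide": [0.002, 0, 0.055], "spin": 0, "gripper": 0}, {"slide": [0.002, 0, 0.08], "spin": 0, "gripper": 0}, {"slide": [0.002, 0, 0.09], "spin": 0, "gripper": 0}, {"slide": [0.002, 0, 0.091], "spin": 0, "gripper": 0}, {"slide": [0.002, 0, 0.091], "spin": 0, "gripper": 0}, {"slide": [0.002, 0, 0.091], "spin": 0, "gripper": 0}, {"slide": [0.002, 0, 0.091], "spin": 0, "gripper": 0}]'

```text
t: 31.83
tool_pos: [0.4613, 0.096, 0.0819]
tool_rot: [2.318, 2.117, 0.005]
contact_force: [-0.2, 0.6, -0.5]
opening: 0.0432
grip_force: 0.0
```

Call:
arm_command --increments '[{"slide": [0, 0, 0], "spin": 0, "gripper": -0.2}, {"slide": [0, 0, 0.001], "spin": 0, "gripper": -0.5}, {"slide": [0, 0, 0.002], "spin": 0, "gripper": -0.8}, {"slide": [0, 0, 0.002], "spin": 0, "gripper": -1}, {"slide": [0, 0, 0.002], "spin": 0, "gripper": -1}, {"slide": [0, 0, 0.002], "spin": 0, "gripper": -1}, {"slide": [0, 0, 0.002], "spin": 0, "gripper": -1}]'

```text
t: 32.42
tool_pos: [0.4608, 0.0962, 0.08]
tool_rot: [2.318, 2.119, 0.002]
contact_force: [-4.1, -0.1, 10.1]
opening: 0.0207
grip_force: 24.0
```

Call:
arm_command --increments '[{"slide": [0, 0, -0.02], "spin": 0, "gripper": -1}, {"slide": [0, 0, -0.06], "spin": 0, "gripper": -1}, {"slide": [0, 0, -0.09], "spin": 0, "gripper": -1}, {"slide": [-0.03, 0.002, -0.09], "spin": 0, "gripper": -1}, {"slide": [-0.07, 0.004, -0.09], "spin": 0, "gripper": -1}, {"slide": [-0.11, 0.006, -0.09], "spin": 0, "gripper": -1}, {"slide": [-0.15, 0.008, -0.09], "spin": 0, "gripper": -1}, {"slide": [-0.19, 0.01, -0.09], "spin": 0, "gripper": -1}]'

```text
t: 33.08
tool_pos: [0.4523, -0.0957, 0.1685]
tool_rot: [2.318, 2.119, 0.001]
contact_force: [0.8, 0.5, 0.0]
opening: 0.0205
grip_force: 24.6
```

Call:
arm_command --increments '[{"slide": [-0.04, 0.002, 0], "spin": 0, "gripper": -1}, {"slide": [-0.075, 0.004, 0], "spin": 0, "gripper": -1}, {"slide": [-0.092, 0.005, 0], "spin": 0, "gripper": -1}, {"slide": [-0.09, 0.035, 0], "spin": 0, "gripper": -1}, {"slide": [-0.087, 0.07, 0], "spin": 0, "gripper": -1}, {"slide": [-0.084, 0.105, 0], "spin": 0, "gripper": -1}, {"slide": [-0.081, 0.125, 0], "spin": 0, "gripper": -1}, {"slide": [-0.081, 0.125, 0], "spin": 0, "gripper": -1}]'

```text
t: 33.75
tool_pos: [0.5731, -0.1861, 0.1686]
tool_rot: [2.316, 2.119, 0.003]
contact_force: [0.1, 0.9, 1.1]
opening: 0.0207
grip_force: 24.7
```

Call:
arm_command --increments '[{"slide": [0, 0, 0], "spin": 0, "gripper": -1}, {"slide": [0, 0, 0], "spin": 0, "gripper": -1}, {"slide": [0, 0, 0], "spin": 0, "gripper": -1}, {"slide": [0, 0, 0], "spin": 0, "gripper": -1}]'

```text
t: 34.08
tool_pos: [0.5688, -0.186, 0.1678]
tool_rot: [-2.32, -2.118, 0.0]
contact_force: [0.1, 0.2, -0.7]
opening: 0.0205
grip_force: 24.7
```

Run:
```python
from h import *
from station import status
o=status.get_obs(); print(o['tool_pos'],o['opening'],o['grip_force']); plan(o,(.573,-.185,.087),-5)
```

```text
[ 0.56882805 -0.18595139  0.16782336] 0.02047253814627406 24.719209226605017
plan slide [0.0013, 0.0041, 0.0808] spin -0.2 rows 1.9 yaw -5.2 tilt 0.03
```

Call:
arm_command --increments '[{"slide": [0, 0.004, 0.02], "spin": 0, "gripper": -1}, {"slide": [0, 0.004, 0.05], "spin": 0, "gripper": -1}, {"slide": [0, 0.004, 0.07], "spin": 0, "gripper": -1}, {"slide": [0, 0.004, 0.08], "spin": 0, "gripper": -1}, {"slide": [0, 0.004, 0.081], "spin": 0, "gripper": -1}, {"slide": [0, 0.004, 0.081], "spin": 0, "gripper": -1}, {"slide": [0, 0.004, 0.081], "spin": 0, "gripper": -1}, {"slide": [0, 0.004, 0.081], "spin": 0, "gripper": -1}]'

```text
t: 34.75
tool_pos: [0.5748, -0.1869, 0.0889]
tool_rot: [2.317, 2.117, 0.002]
contact_force: [0.3, -0.7, -0.5]
opening: 0.0203
grip_force: 24.7
```

Call:
arm_command --increments '[{"slide": [0, 0, 0], "spin": 0, "gripper": -1}, {"slide": [0, 0, 0.001], "spin": 0, "gripper": -1}, {"slide": [0, 0, 0.002], "spin": 0, "gripper": -1}, {"slide": [0, 0, 0.002], "spin": 0, "gripper": -1}, {"slide": [0, 0, 0.002], "spin": 0, "gripper": -1}]'

```text
t: 35.17
tool_pos: [0.5737, -0.1863, 0.0849]
tool_rot: [-2.319, -2.119, 0.0]
contact_force: [-0.9, -0.2, -0.3]
opening: 0.0202
grip_force: 24.7
```

Lowering the last 2 mm, releasing, rising, and backing off toward the robot.

Call:
arm_command --increments '[{"slide": [0, 0, 0.001], "spin": 0, "gripper": -1}, {"slide": [0, 0, 0.002], "spin": 0, "gripper": -1}, {"slide": [0, 0, 0.002], "spin": 0, "gripper": -1}, {"slide": [0, 0, 0.002], "spin": 0, "gripper": -1}, {"slide": [0, 0, 0.002], "spin": 0, "gripper": -0.5}, {"slide": [0, 0, 0.002], "spin": 0, "gripper": -0.3}, {"slide": [0, 0, 0.002], "spin": 0, "gripper": -0.2}, {"slide": [0, 0, 0.002], "spin": 0, "gripper": -0.2}]'

```text
t: 35.83
tool_pos: [0.5736, -0.1863, 0.0825]
tool_rot: [-2.319, -2.119, 0.0]
contact_force: [0.1, 0.4, 0.1]
opening: 0.0343
grip_force: 0.0
```

Call:
arm_command --increments '[{"slide": [0, 0, -0.02], "spin": 0, "gripper": -0.2}, {"slide": [0, 0, -0.06], "spin": 0, "gripper": -0.2}, {"slide": [0, 0, -0.09], "spin": 0, "gripper": 0}, {"slide": [-0.003, -0.03, -0.12], "spin": 0, "gripper": 0}, {"slide": [-0.006, -0.07, -0.14], "spin": 0, "gripper": 0}, {"slide": [-0.01, -0.11, -0.14], "spin": 0, "gripper": 0}, {"slide": [-0.012, -0.14, -0.14], "spin": 0, "gripper": 0}, {"slide": [-0.012, -0.14, -0.14], "spin": 0, "gripper": 0}]'

```text
t: 36.5
tool_pos: [0.4287, -0.1847, 0.2215]
tool_rot: [-2.319, -2.115, 0.003]
contact_force: [-0.5, -0.0, -0.8]
opening: 0.0426
grip_force: 0.0
```

Call:
arm_command --increments '[{"slide": [0.04, 0, 0], "spin": 0, "gripper": 0}, {"slide": [0.08, 0, -0.02], "spin": 0, "gripper": 0}, {"slide": [0.12, 0, -0.04], "spin": 0, "gripper": 0}, {"slide": [0.15, 0, -0.04], "spin": 0, "gripper": 0}, {"slide": [0.15, 0, -0.04], "spin": 0, "gripper": 0}, {"slide": [0.15, 0, -0.04], "spin": 0, "gripper": 0}]'

```text
t: 37.0
tool_pos: [0.4471, -0.0349, 0.2632]
tool_rot: [2.314, 2.123, 0.001]
contact_force: [0.3, 0.1, -0.6]
opening: 0.0427
grip_force: 0.0
```

Run:
```python
from h import *; import pickle
o,s=snap('scene'); t=snap('top')[1]; print(o['t'],o['tool_pos'],o['contact_force'])
pickle.dump((s,t),open('fin.pkl','wb'))
a=s['frame'][110:350,200:480]; b=t['frame'][145:235,190:470]
a=cv2.resize(a,(560,480),interpolation=cv2.INTER_CUBIC); 
a=cv2.resize(s['frame'][110:340,200:480],(480,394),interpolation=cv2.INTER_CUBIC); b=cv2.resize(b,(620,199),interpolation=cv2.INTER_CUBIC)
a=cv2.copyMakeBorder(a,0,0,0,140,0); cv2.imwrite('pics/fin.png',np.vstack([a,b])[:,:,::-1])
```

```text
37.0 [ 0.44712554 -0.03491939  0.2632291 ] [ 0.27689404  0.10768679 -0.60633014]
```

View pics/fin.png

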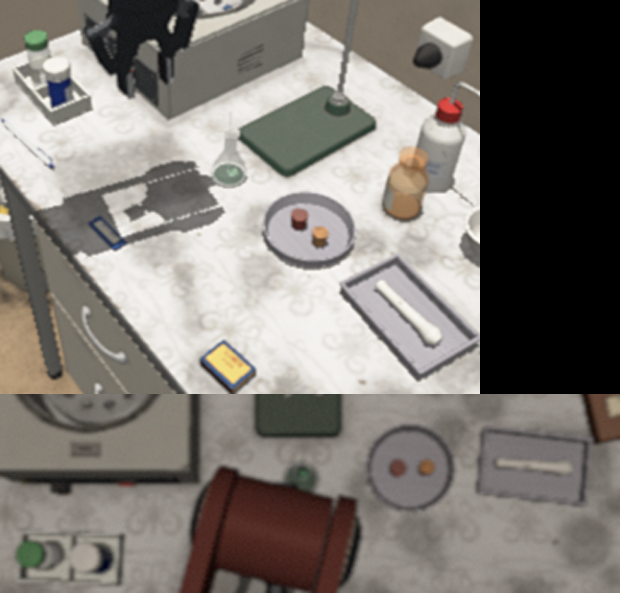

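The final view shows the jar (35,45) and bottle (58,80) upright in separate caddy bays, both stoppers in the dish at (300,218) and (320,237), and the pestle lengthwise in the tray at (408,312). The flask has not moved (229,170), and the arm is clear of everything.

```bash
python3 -c "
from station import order; print(order.finish_job())"
```

```text
the job is handed in; nothing more can be done
None
```

The job is handed in at about 37 s of the 138 s allowed: in the last picture the jar and tablet bottle stood upright in separate caddy bays, the pestle lay lengthwise in the tray, both stoppers were in the dish, and the flask was where it started.

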